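# Tighten a water filter nut: finger-tight, then one flat with the spanner

### The arm

A 6-joint arm with a two-finger parallel gripper is mounted at the origin on a cart in front of the work surface, level with it; the furniture and walls round the work are solid. World frame = base frame: x ahead of the robot, y to its left, z up, the work surface at z = 0. Lengths are in m, angles in rad, forces in N, time in s.
With the tool pointing down it reaches from about 0.25 to 0.775 m from the base axis. Payload 4 kg.
Tool frame: the origin (TCP) lies on the centre line of the jaws, within the pads' length; the fingertips stand 14 mm ahead of it and the grasp point (between the pads) lies 5 mm behind it; z points along the fingers, y is the direction in which the jaws open and shut (so a half turn about z gives the same grasp; the last joint's range is limited). The gripper opens to 85 mm and grips with 20 to 120 N. Pads are 22 mm wide; open, the fingers measure 114 mm over their backs; the gripper's body (76 mm by 85 mm) begins 54 mm behind the grasp point. The pads swing forward as they close: fully open they stand 13 mm farther back than shut.
Start: joints at [-1.333, 0.087, 1.371, -0, 1.684, -0.103], TCP at [0.184, -0.518, 0.245] pointing down, gripper open.
Joint ranges: [-3.1, 3.1], [-0.76, 2.03], [0.27, 2.55], [-1.08, 4.22], [0.17, 2.65], [-2.57, 2.57]. Speed limits (rad/s): [2.79, 2.79, 3.14, 3.14, 3.14, 3.14].

### API

Orientations are given as a rotation vector (axis times angle).
In Python, from bench import manip, snapshot, get_calibration, look_for gives the robot as it stands. The module is installed in compiled form; this text tells all that it offers.
- The arm moves only by the tool apply_moves, never from a script. Its argument "deltas" is a list of rows, each a list of 3 entries, a list of its own where there are three numbers: the turn, a rotation vector about the tool's x, y, z in rad, then the shift along the tool's x, y, z in m, then the finger opening in m, from 0 to 0.0854. In form: [[[wx, wy, wz], [x, y, z], claw], ...]. A call has 1 to 10 rows; each row is the pose to reach, as a shift and turn from the pose measured when the call began, along the tool's axes at that moment; what a row does not reach only later rows make up. A row lasts 1/10 s, in which the tool goes at most 50 mm and 8.59 degrees, less where a joint would pass 70% of its speed; a pose out of reach is approached as far as the arm can. A call with a gripper value outside its range is refused whole. The fingers move at their own pace and stop on an object; the grip force is fixed at half the most. Time passes only in rows, so rows that repeat a pose let the fingers close. It gives the time, the measured TCP pose, the force and the opening at its end, in the units of the state.
- manip.state(): the state, without advancing time (a new reading comes with each control period).
- snapshot(name): name is "scene" or "top"; returns the picture (420x560x3 uint8, red, green, blue); there is no depth.
- get_calibration(name): a dict with "fx", "fy", "cx", "cy" (pixels), "rvec" (rotation vector, rad) and "tvec" (3), from world to camera coordinates, as OpenCV has them. Camera axes: x right, y down, z forward; pixel columns grow to the right and rows downward; lengths in m; the calibration is good to about 2 mm. A picture is of the moment at which its call begins. get_calibration takes no time and is no camera call.
- manip.finish_job(): hands the job in, once; it reports no verdict.
Trained networks look in the newest picture that a camera, given by its name, has taken for a name from the list of things; names that differ only in an ending like _2 or _b are one class to them, and where a whole thing is asked for, a point or a joint stands for the part that bears it (a point fixed in the world has none). Each returns a list of dicts, best first, with "p" (0 to 1); they miss things now and then, are a little off and sometimes report something else, mostly with a low value. They report only what shows in the picture. A call takes as long as a camera call. They do not tell look-alikes from the thing itself.
- look_for(name, camera): "bbox" ([left, top, width, height] in pixels, round what is visible of it).
The state is a dict: "t": time; "q": joint angles; "qvel": joint speeds; "tau": joint torques, N m; "tcp_pos": TCP position; "orientation": TCP orientation; "ft_force": force on the tool from outside, world axes, zero at the start; "torque": the same for the moment, N m; "finger_gap": finger opening in m.
Only numpy, scipy, OpenCV 4.12 (cv2) and the standard library are available. Lean on these libraries where they do the work, as an engineer would, in place of code of your own. Each camera call takes 0.05 s, during which the arm holds its last target.

### The job

Run the loose brass nut on top of the water filter down clockwise with the fingers until you feel it firmly finger-tight, and do not tighten it further by hand. Then take the open-ended spanner and turn the nut one flat (60 degrees) further, no more, and lay the spanner back flat on the table clear of the filter. Leave the kitchen things around the work where they are.

Things in the scene. Friction and masses are not known exactly. Their poses are not given: they have to be found in the camera images.
- nut: brass hexagon nut, vertical axis, on top of the filter; 36 mm across flats, 20 mm high. Origin: on the axis at the hexagon's underside, 50 mm above the table; z up; x is square to the flat with a red stripe, so flats face every 60 degrees from x. On top a 25 mm collar, then a 15 mm copper stub ending 40 mm above the origin. Turns clockwise (from above) to tighten, without rising or sinking
- filter: squat filter fixed to the table: grey round foot 112 mm across, 10 mm high; white body with a steel top, 76 mm across up to 40 mm; then a brass neck 29 mm across that carries the nut. A 12 mm inlet stub reaches out to 56 mm from the axis at 24 mm height. Origin on the axis at table height, z up. Behind stands a fixed storage box, its front 0.72 m ahead of the robot, to the left of y = -0.07
- washer (a joint): wind-up of the sealing washer, rad, = torque on the nut / 8 N m. The nut starts 0.5 to 1.1 rad loose (not shown) and turns with a drag of 0.14 N m (0.018 rad) until it binds springily; it is finger-tight from 0.28 N m (0.035 rad) up to 0.6 N m (0.075 rad). Springs back to 0 when let go
- tightening (a joint): how far the nut has been turned past finger-tight, rad: 0 at the start, stays where it is left. It yields at a steady 0.7 N m; fingers must stop before. One flat brings it to 1.05. Under load the nut itself leads it by the washer's 0.09 rad
- spanner: steel open-ended spanner, red handle, lying flat, 206 mm long, 0.18 kg. Origin: centre of the jaw (on the nut's axis when home), level with the handle's underside; x points out of the mouth, z up. Jaw 38.5 mm wide (some play on the nut), 12 mm thick, mid-plane 10 mm above the origin; prongs reach 26 mm ahead, flaring from 10 mm on, 65 mm wide in all; throat 21.5 mm behind the origin
- grip (a point): middle of the spanner's red handle, 120 mm behind the jaw's centre and 10 mm above the underside; the handle is 110 mm long, 18 mm wide, 20 mm high
- bowl_pickles: dark bowl, 132 mm across, 63 mm high, behind the work; leave alone
- fish_sauce: slim sauce bottle, 47 mm across, 188 mm high, left of the work; leave alone
- pepper_jar: jar with a dark cap, 44 mm across, 96 mm high, left of the work; leave alone
- tape_roll: roll of brown tape, 96 mm across, 48 mm high, left of the work; leave alone
- garlic: garlic bulb, 59 mm, behind the work; leave alone
- lime: green lime, 50 mm, right of the work; leave alone
- king_mushroom: pale mushroom, 110 mm long, left of the work; leave alone
Not all that is in view belongs to the job. What is shaped like the filter but blue is not meant.

How it is judged:
By the outcome, as a careful person would: the job done as asked, in the order asked, and still so for the second after the job is handed in, with the robot touching nothing.
It also fails if it takes over 72 s, if anything falls off the work surface, if the arm or the gripper's body presses on something with over 40 N, if the wrist force passes 120 N, or if a joint passes its speed limit or range.

## Working session

There is one attempt and no reset: what is moved stays moved. The work goes in short steps, Python scripts to look and compute and a tool call to move; the robot and the scene stay as the last step left them, time stands still between calls to the robot, and variables do not carry over. Pictures are saved under pics/ and viewed, and the job is handed in when it is done.

Besides the shell and the picture viewer there is one more tool, called after ">>>" by a JSON object that holds its "api" and its "payload". apply_moves: Moves the arm, as the interface text tells. Its arguments: {"type":"object","properties":{"deltas":{"type":"array","items":{"type":"array"}}},"required":["deltas"]}

```bash
ls; mkdir -p pics; python3 - <<'E'
from bench import manip, snapshot, get_calibration, look_for
import cv2
for c in ("scene","top"):
    im=snapshot(c); cv2.imwrite(f"pics/{c}0.png",im[:,:,::-1]); print(c,get_calibration(c))
    for n in ("nut","filter","spanner","grip"):
        print(n,[(r['bbox'],round(r['p'],2)) for r in look_for(n,c)][:3])
print(manip.state())
E
```

```text
pics
scene {'fx': 523.5311019783261, 'fy': 523.5311019783261, 'cx': 279.94610652747366, 'cy': 209.32451248001004, 'rvec': array([ 0.770492  , -2.32307386,  1.37585242]), 'tvec': array([0.36306818, 0.24692844, 1.14663349])}
nut [([261.6, 209.5, 15.8, 19.5], 0.75), ([241.4, 173.9, 11.8, 16.9], 0.46)]
filter [([245.3, 211.6, 44.5, 39.6], 0.94), ([229.4, 178.4, 35.4, 34.3], 0.78)]
spanner [([295.2, 186.3, 55.5, 23.0], 0.63)]
grip [([294.3, 185.0, 62.8, 23.9], 0.81)]
top {'fx': 517.7119267611885, 'fy': 517.7119267611885, 'cx': 279.7449561655907, 'cy': 211.5179255935996, 'rvec': array([ 2.13162081, -2.16173808,  0.15117707]), 'tvec': array([-0.11928472,  0.55002666,  1.31002278])}
nut [([288.6, 144.3, 14.3, 16.2], 0.53), ([242.0, 215.8, 11.8, 12.6], 0.49), ([229.3, 204.1, 44.0, 40.5], 0.39)]
filter [([272.4, 132.9, 42.0, 40.6], 0.77), ([229.9, 205.0, 43.6, 43.5], 0.61)]
spanner [([340.6, 188.8, 26.9, 73.9], 0.64)]
grip []
{'t': 0.5, 'q': array([-1.33310604e+00,  8.72546513e-02,  1.37077373e+00, -4.45664584e-06,
        1.68361574e+00, -1.03132333e-01]), 'qvel': array([-0.00088424, -0.00020133, -0.0009791 , -0.00159483, -0.00123472,
        0.00101976]), 'tau': array([-9.05213619e-04, -3.51283979e+01, -3.13105166e+01, -7.94675225e-05,
        1.16509731e-03, -5.94374725e-06]), 'tcp_pos': array([ 0.18381931, -0.51836103,  0.24527353]), 'orientation': array([-3.09603681e+00, -5.32766087e-01,  1.23747388e-05]), 'ft_force': array([-0.04453987, -0.46125488,  0.72850043]), 'torque': array([ 0.0071437 , -0.00766776, -0.0361263 ]), 'finger_gap': 0.08529370595998773}
```

```bash
python3 - <<'E'
import cv2
a=cv2.imread("pics/scene0.png");b=cv2.imread("pics/top0.png")
cv2.imwrite("pics/s0c.png",cv2.resize(a[130:280,180:380],None,fx=4,fy=4,interpolation=cv2.INTER_CUBIC))
cv2.imwrite("pics/t0c.png",cv2.resize(b[120:270,190:390],None,fx=4,fy=4,interpolation=cv2.INTER_CUBIC))
E
```

```text
(no output)
```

View pics/top0.png

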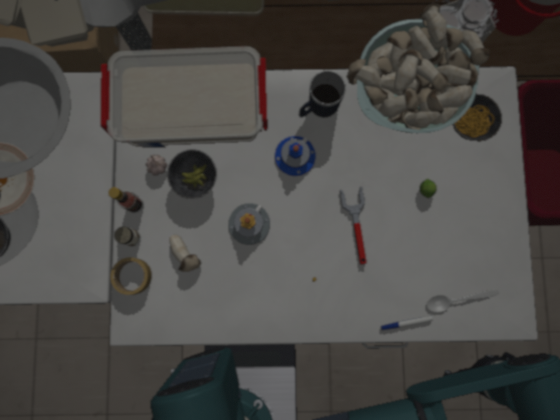

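View pics/scene0.png

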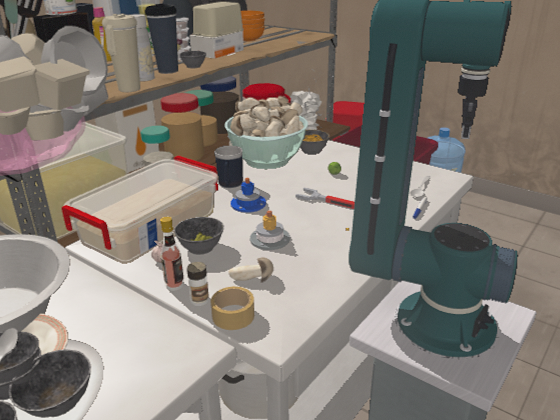

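```bash
sleep 0
```

```text
(no output)
```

View pics/t0c.png

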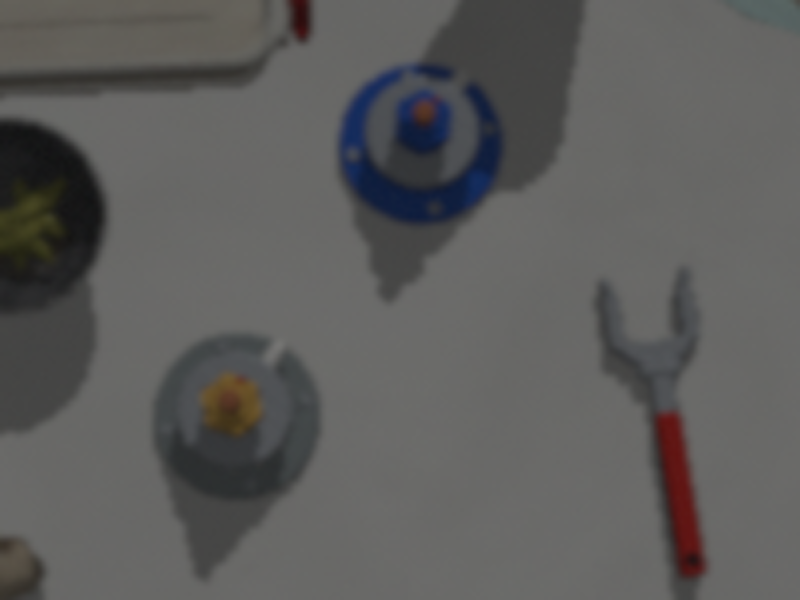

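View pics/s0c.png

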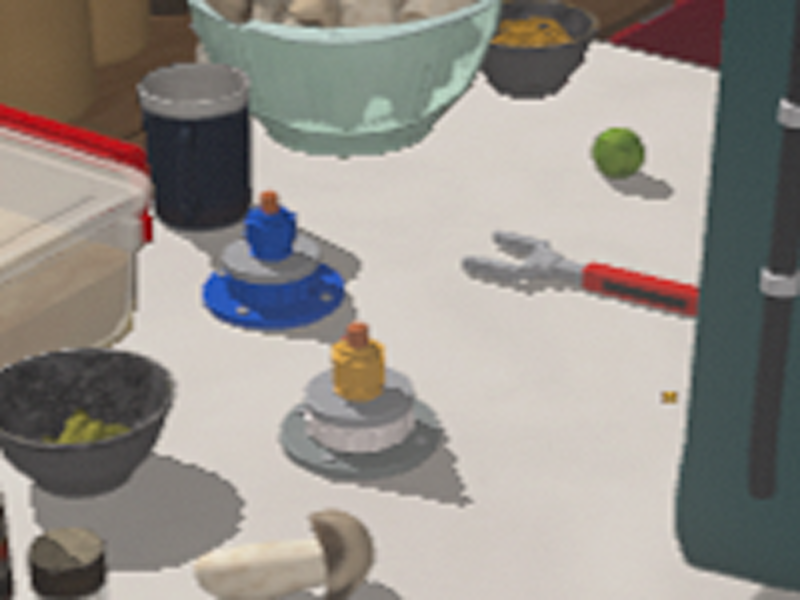

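```bash
cat > h.py <<'E'
import numpy as np, cv2
from bench import manip, snapshot, get_calibration, look_for
from scipy.spatial.transform import Rotation as R
def proj(P,c):
    k=get_calibration(c);K=np.array([[k['fx'],0,k['cx']],[0,k['fy'],k['cy']],[0,0,1]])
    return cv2.projectPoints(np.asarray(P,float).reshape(-1,1,3),k['rvec'],k['tvec'],K,None)[0][:,0]
def unproj(uv,z,c):
    k=get_calibration(c);Rm=cv2.Rodrigues(k['rvec'])[0];o=-Rm.T@k['tvec']
    d=Rm.T@np.array([(uv[0]-k['cx'])/k['fx'],(uv[1]-k['cy'])/k['fy'],1])
    return o+d*(z-o[2])/d[2]
def crop(im,c,u,v,w,h,s,name,pts=None):
    o=cv2.resize(im[v:v+h,u:u+w,::-1],None,fx=s,fy=s,interpolation=cv2.INTER_CUBIC).copy()
    o=np.clip(o.astype(float)*1.6,0,255).astype(np.uint8) if c=="top" else o
    for P,col in (pts or []):
        for p in proj(P,c): cv2.circle(o,(int(round((p[0]-u+.5)*s)),int(round((p[1]-v+.5)*s))),1,col,-1)
    cv2.imwrite(f"pics/{name}.png",o)
def circ(x,y,z,r,n=60):
    t=np.linspace(0,2*np.pi,n); return np.c_[x+r*np.cos(t),y+r*np.sin(t),z+0*t]
E
python3 - <<'E'
from h import *
t=cv2.imread("pics/top0.png")[:,:,::-1]; s=cv2.imread("pics/scene0.png")[:,:,::-1]
print(unproj((249.2,223.7),0.005,"top"), unproj((267,235),0.005,"scene"))
hsv=cv2.cvtColor(t.copy(),cv2.COLOR_RGB2HSV)
# red handle
m=((hsv[...,0]<8)|(hsv[...,0]>172))&(hsv[...,1]>150)&(hsv[...,2]>60)
m[:, :345]=0; m[:,380:]=0; m[:215]=0;m[280:]=0
v,u=np.nonzero(m); print(len(u),u.mean(),v.mean(),v.min(),v.max())
print("handle c",unproj((u.mean(),v.mean()),0.018,"top"))
P=np.array([unproj(p,0.018,"top")[:2] for p in zip(u,v)]);w,V=np.linalg.eigh(np.cov(P.T));print(V[:,1],np.ptp((P-P.mean(0))@V[:,1]))
crop(t,"top",234,206,30,30,20,"tn")
crop(t,"top",335,180,40,90,6,"tsp")
crop(s,"scene",240,200,60,60,10,"sn")
E
```

```text
[ 0.52156017 -0.04515315  0.005     ] [ 0.53808274 -0.05031047  0.005     ]
200 359.29 242.47 224 263
handle c [ 0.46632911 -0.33448984  0.018     ]
[-0.99232526 -0.12365505] 0.10367222072571172
```

View pics/tn.png

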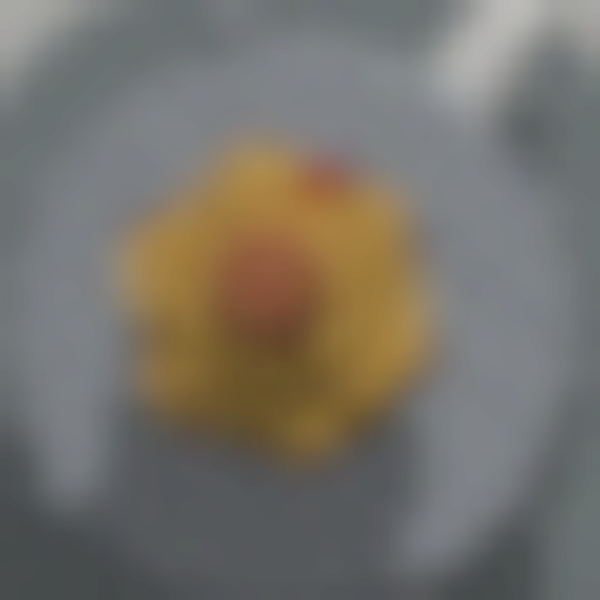

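View pics/sn.png

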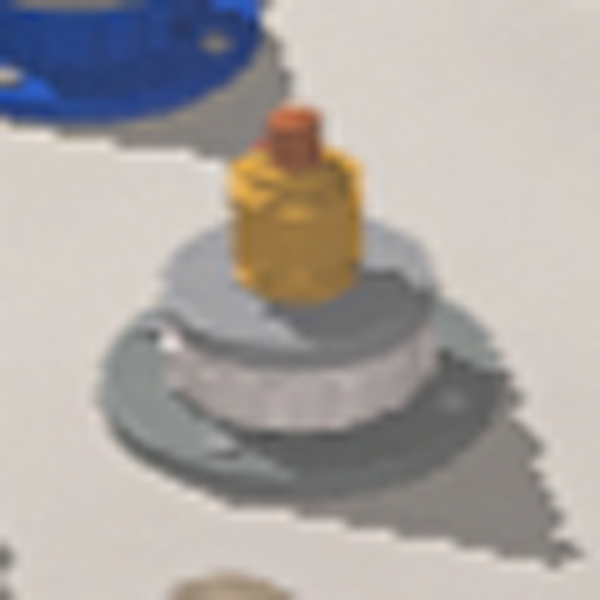

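View pics/tsp.png

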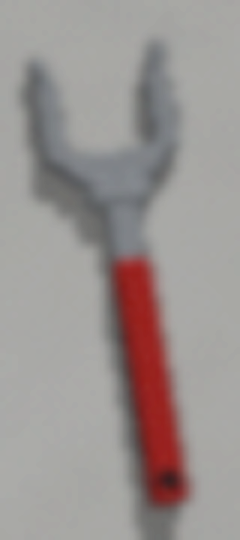

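```bash
cat > fit.py <<'E'
from h import *
from scipy.optimize import minimize
S=8
def hexp(x,y,a,z):
    t=a+np.pi/6+np.arange(6)*np.pi/3; r=.018/np.cos(np.pi/6); return np.c_[x+r*np.cos(t),y+r*np.sin(t),0*t+z]
def sil(groups,c,box):
    u,v,w,h=box; m=np.zeros((h*S,w*S),np.uint8)
    for g in groups:
        p=proj(g,c); hh=cv2.convexHull(((p-[u,v]+.5)*S).astype(np.float32))
        cv2.fillPoly(m,[np.round(hh*16).astype(np.int32)],255,shift=4)
    return cv2.resize(m,(w,h),interpolation=cv2.INTER_AREA)/255.
def brass(im):
    f=im.astype(float); return f
def nutfit(ims,boxes,x0):
    # brass+copper: saturation measure (r-b)/r
    M={}
    for c in ims:
        u,v,w,h=boxes[c]; f=ims[c][v:v+h,u:u+w].astype(float)
        M[c]=np.clip((f[...,0]-f[...,2])/(f[...,0]+1)/0.55,0,1)
        M[c][M[c]<.15]=0
    def cost(p,off=None):
        e=0
        for i,c in enumerate(ims):
            x,y,a=p[0],p[1],p[2]
            if i==1: x,y=p[3],p[4]
            g=[np.r_[hexp(x,y,a,.05),hexp(x,y,a,.07)],circ(x,y,.07,.0125) ,np.r_[circ(x,y,.07,.0075),circ(x,y,.09,.0075)]]
            e+=((sil(g,c,boxes[c])-M[c])**2).sum()
        return e
    best=None;res=[]
    for a in np.radians(np.arange(-30,30,6)):
        r=minimize(cost,[*x0,a,*x0][:5 if len(ims)>1 else 3],method="Nelder-Mead",options=dict(initial_simplex=None,xatol=1e-4,fatol=1e-3,maxiter=500))
        res.append((r.fun,r.x))
    res.sort(key=lambda t:t[0]); return res
E
python3 - <<'E'
from fit import *
t=cv2.imread("pics/top0.png")[:,:,::-1]; s=cv2.imread("pics/scene0.png")[:,:,::-1]
print("stub top",unproj((246.9,219.6),.09,"top"),unproj((269.2,210.7),.09,"scene"))
x0=unproj((246.9,219.6),.09,"top")[:2]
for r in nutfit({"top":t},{"top":(234,206,30,30)},x0)[:5]: print(r[0],r[1][:2],np.degrees(r[1][2]))
for r in nutfit({"top":t,"scene":s},{"top":(234,206,30,30),"scene":(255,203,30,34)},x0)[:5]: print(r[0],r[1],np.degrees(r[1][2]))
print("stripe",unproj((234+320/20-.5,206+180/20-.5),.069,"top"))
E
```

```text
stub top [ 0.52174404 -0.04460044  0.09      ] [ 0.52339313 -0.04421978  0.09      ]
3.1651320773603633 [ 0.52252497 -0.04411968] 39.0991441971319
3.2316246238597754 [ 0.52265622 -0.04398818] -21.820309680811285
3.2455548761014548 [ 0.52252826 -0.04408695] -18.34036045191174
3.5190044663848523 [ 0.52266368 -0.04404214] -24.180624259875472
4.466497347333634 [ 0.52261502 -0.0440416 ] -12.394818651174505Traceback (most recent call last):
  File "<stdin>", line 6, in <module>
  File "fit.py", line 31, in nutfit
    r=minimize(cost,[*x0,a,*x0][:5 if len(ims)>1 else 3],method="Nelder-Mead",options=dict(initial_simplex=None,xatol=1e-4,fatol=1e-3,maxiter=500))
    res = _minimize_neldermead(fun, x0, args, callback, bounds=bounds,
                               **options)
    fxcc = func(xcc)
    fx = function(np.copy(x), *(wrapper_args + args))
  File "fit.py", line 27, in cost
    e+=((sil(g,c,boxes[c])-M[c])**2).sum()
         ~~~^^^^^^^^^^^^^^
  File "fit.py", line 9, in sil
    p=proj(g,c); hh=cv2.convexHull(((p-[u,v]+.5)*S).astype(np.float32))
  File "h.py", line 5, in proj
    k=get_calibration(c);K=np.array([[k['fx'],0,k['cx']],[0,k['fy'],k['cy']],[0,0,1]])
ValueError: time passes only in moves, steps and waits
```

```bash
python3 - <<'E'
from bench import manip,get_calibration
import pickle
print(manip.state()['t'])
pickle.dump({c:get_calibration(c) for c in("scene","top")},open("cal.pkl","wb"))
E
sed -i 's/^from bench import manip, snapshot, get_calibration, look_for/from bench import manip, snapshot, look_for\nimport pickle; CAL=pickle.load(open("\.\/cal.pkl","rb")); get_calibration=CAL.get/' h.py
python3 - <<'E'
from fit import *
t=cv2.imread("pics/top0.png")[:,:,::-1]; s=cv2.imread("pics/scene0.png")[:,:,::-1]
x0=unproj((246.9,219.6),.09,"top")[:2]
for r in nutfit({"top":t,"scene":s},{"top":(234,206,30,30),"scene":(255,203,30,34)},x0)[:4]: print(r[0],r[1],np.degrees(r[1][2]))
st=unproj((234+320/20-.5,206+180/20-.5),.069,"top");print("stripe",st,np.degrees(np.arctan2(st[1]+.0441,st[0]-.5226)))
# spanner model check
h=np.array([0.4663,-0.3345]); d=np.array([.99233,.12366])
for g in (.118,.12,.122):pass
j=h+.120*d; n=np.array([-d[1],d[0]])
print("jaw",j,np.degrees(np.arctan2(d[1],d[0])))
pts=[]
for x,y in((26,30),(26,-30),(-21.5,0),(10,19.25),(10,-19.25),(-10,19.25),(-10,-19.25)): pts.append([*(j+d*x/1e3+n*y/1e3),.016])
for x in(-65,-175):
  for y in(-9,9): pts.append([*(j+d*x/1e3+n*y/1e3),.02])
crop(t,"top",335,180,40,90,6,"tsp2",[(pts,(0,255,0))])
crop(s,"scene",285,175,80,50,10,"ssp2",[(pts,(0,255,0))])
E
```

```text
0.5
24.14654350935863 [ 0.5226684  -0.04399394 -0.39454313  0.51947965 -0.03757262] -22.605656260644874
26.8029204979643 [ 0.52255719 -0.04390069 -0.24066134  0.51972875 -0.03797486] -13.788878904189426
27.254124098622277 [ 0.52277462 -0.04397401 -0.33554403  0.5223843  -0.04163461] -19.225256762115862
31.768797674224054 [ 0.52281488 -0.04407664 -0.55724733  0.52153308 -0.04089066] -31.927920329363886
stripe [ 0.53743299 -0.04991897  0.069     ] -21.420051895356686
jaw [ 0.5853796 -0.3196608] 7.103341129773457
```

View pics/tsp2.png

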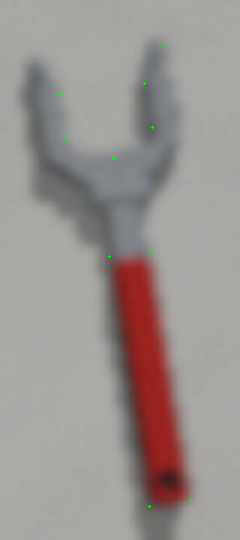

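View pics/ssp2.png

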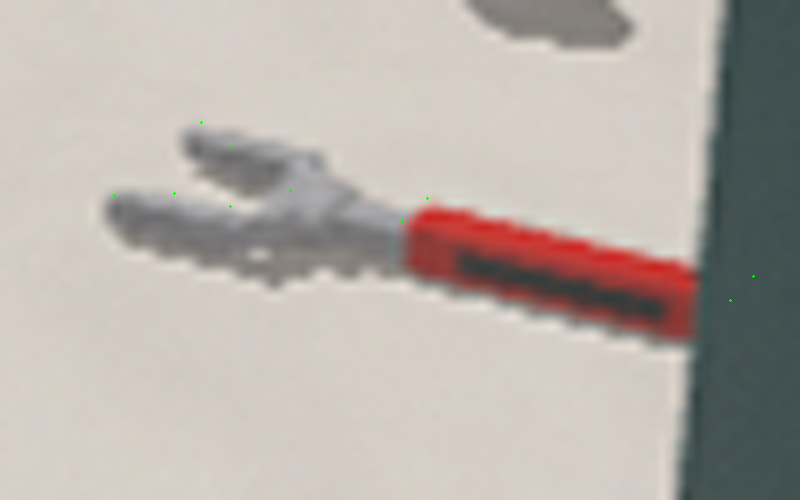

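```bash
cat >> h.py <<'E'
def down(yaw):  # tool down, tool-y at yaw (deg)
    a=np.radians(yaw); y=np.array([np.cos(a),np.sin(a),0]); z=np.array([0,0,-1.]); return R.from_matrix(np.c_[np.cross(y,z),y,z])
def delta(pos,yaw,s=None):
    s=s or manip.state(); R0=R.from_rotvec(s['orientation'])
    w=(R0.inv()*down(yaw)).as_rotvec(); p=R0.inv().apply(np.array(pos)-s['tcp_pos']); return np.round(w,4),np.round(p,4)
def st():
    s=manip.state(); m=R.from_rotvec(s['orientation']).as_matrix()
    print("t %.2f pos %s yaw %.2f tilt %.3f F %s T %s gap %.4f q6 %.2f"%(s['t'],np.round(s['tcp_pos'],4),np.degrees(np.arctan2(m[1,1],m[0,1])),np.degrees(np.arccos(min(1,-m[2,2]))),np.round(s['ft_force'],2),np.round(s['torque'],3),s['finger_gap'],s['q'][5])); return s
E
python3 - <<'E'
from h import *
for n,z in (("king_mushroom",.02),("bowl_pickles",.03),("lime",.02),("garlic",.03),("fish_sauce",.1),("pepper_jar",.09),("tape_roll",.04)):
    pass
for n,uv,z in (("mush",(184,254),.02),("mushR",(200,265),.03),("bowl",(192,175),.06),("lime",(428,188),.02),("blue",(295,156),.0),("mug",(324,100),.05)):print(n,unproj(uv,z,"top"))
print(delta([.5226,-.0441,.16],39))
E
```

```text
mush [0.44243454 0.12479469 0.02      ]
mushR [0.41280913 0.08117685 0.03      ]
bowl [0.64416033 0.09911991 0.06      ]
lime [ 0.60857163 -0.5219016   0.02      ]
blue [ 0.70605102 -0.17061765  0.        ]
mug [ 0.845386   -0.24913217  0.05      ]
(array([-0.    , -0.    , -1.9107]), array([ 0.4778, -0.3337,  0.0853]))
```

>>> {"api": "apply_moves", "payload": {"deltas": [[[0,0,-1.9107],[0.4778,-0.3337,0.0853],0.07],[[0,0,-1.9107],[0.4778,-0.3337,0.0853],0.07],[[0,0,-1.9107],[0.4778,-0.3337,0.0853],0.07],[[0,0,-1.9107],[0.4778,-0.3337,0.0853],0.07],[[0,0,-1.9107],[0.4778,-0.3337,0.0853],0.07],[[0,0,-1.9107],[0.4778,-0.3337,0.0853],0.07],[[0,0,-1.9107],[0.4778,-0.3337,0.0853],0.07],[[0,0,-1.9107],[0.4778,-0.3337,0.0853],0.07],[[0,0,-1.9107],[0.4778,-0.3337,0.0853],0.07],[[0,0,-1.9107],[0.4778,-0.3337,0.0853],0.07]]}}

```text
t: 1.5
tcp_pos: [0.4724, -0.114, 0.1731]
orientation: [1.894, 2.505, 0.0]
ft_force: [0.2, -1.1, -0.1]
finger_gap: 0.0697
```

```bash
python3 - <<'E'
from h import *
st();print(delta([.5226,-.0441,.14],39))
E
```

```text
t 1.50 pos [ 0.4724 -0.114   0.1731] yaw 15.83 tilt 0.081 F [ 0.17 -1.13 -0.08] T [-0.019 -0.033 -0.035] gap 0.0697 q6 -0.63
(array([ 0.0008,  0.0012, -0.4044]), array([0.0536, 0.0674, 0.0331]))
```

>>> {"api": "apply_moves", "payload": {"deltas": [[[0.0008,0.0012,-0.4044],[0.0536,0.0674,0.0331],0.055],[[0.0008,0.0012,-0.4044],[0.0536,0.0674,0.0331],0.055],[[0.0008,0.0012,-0.4044],[0.0536,0.0674,0.0331],0.055],[[0.0008,0.0012,-0.4044],[0.0536,0.0674,0.0331],0.055],[[0.0008,0.0012,-0.4044],[0.0536,0.0674,0.0331],0.055],[[0.0008,0.0012,-0.4044],[0.0536,0.0674,0.0331],0.055]]}}

```text
t: 2.1
tcp_pos: [0.5227, -0.0449, 0.1407]
orientation: [1.356, 2.832, 0.0]
ft_force: [0.4, -1.3, -0.5]
finger_gap: 0.0551
```

```bash
python3 - <<'E'
from h import *
st();print(delta([.5226,-.0441,.062],39))
im=snapshot("top");crop(im,"top",215,185,70,70,8,"a1");im=snapshot("scene");crop(im,"scene",230,150,70,100,6,"a2")
E
```

```text
t 2.10 pos [ 0.5227 -0.0449  0.1407] yaw 38.83 tilt 0.071 F [ 0.36 -1.34 -0.49] T [ 0.024 -0.019 -0.012] gap 0.0551 q6 -0.87
(array([ 0.0007,  0.001 , -0.0029]), array([0.0008, 0.0004, 0.0787]))
```

View pics/a2.png

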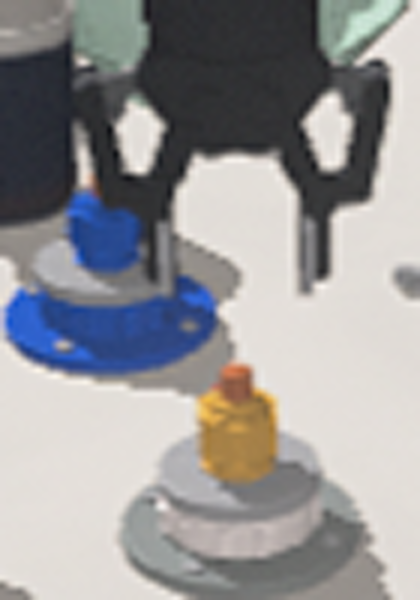

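>>> {"api": "apply_moves", "payload": {"deltas": [[[0.0007,0.001,-0.003],[0.0008,0.0004,0.04],0.055],[[0.0007,0.001,-0.003],[0.0008,0.0004,0.0787],0.055],[[0.0007,0.001,-0.003],[0.0008,0.0004,0.0787],0.055],[[0.0007,0.001,-0.003],[0.0008,0.0004,0.0787],0.04],[[0.0007,0.001,-0.003],[0.0008,0.0004,0.0787],0.04]]}}

```text
t: 2.7
tcp_pos: [0.5242, -0.0447, 0.0646]
orientation: [1.351, 2.831, 0.002]
ft_force: [0.6, 0.4, 0.1]
finger_gap: 0.0401
```

```bash
python3 - <<'E'
from h import *
st()
im=snapshot("scene");crop(im,"scene",230,150,70,100,6,"a3")
E
```

```text
t 2.70 pos [ 0.5242 -0.0447  0.0646] yaw 38.98 tilt 0.262 F [0.56 0.4  0.14] T [-0.008 -0.015 -0.007] gap 0.0401 q6 -0.87
```

View pics/a3.png

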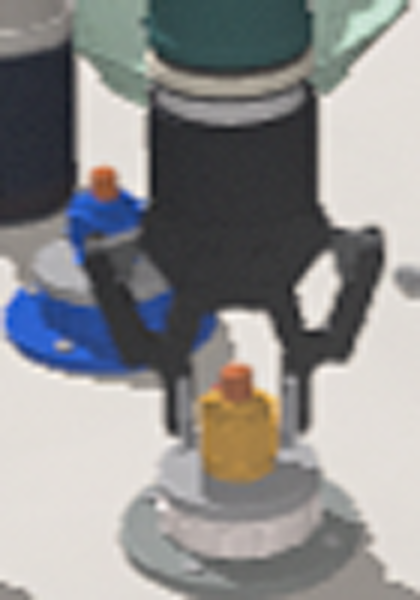

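```bash
python3 - <<'E'
from h import *
st();print(delta([.5226,-.0441,.062],39))
E
```

```text
t 2.75 pos [ 0.5244 -0.0446  0.0648] yaw 38.99 tilt 0.298 F [ 0.81 -0.59  0.35] T [ 0.002  0.009 -0.034] gap 0.0401 q6 -0.87
(array([ 0.0034,  0.0039, -0.0001]), array([ 0.0016, -0.0011,  0.0028]))
```

>>> {"api": "apply_moves", "payload": {"deltas": [[[0.0034,0.0039,0],[0.0016,-0.0011,0.0028],0.04],[[0.0034,0.0039,0],[0.0016,-0.0011,0.0028],0.04],[[0.0034,0.0039,0],[0.0016,-0.0011,0.0028],0.04]]}}

```text
t: 3.05
tcp_pos: [0.523, -0.0442, 0.0629]
orientation: [1.352, 2.834, 0.001]
ft_force: [0.5, 1.3, 0.3]
finger_gap: 0.04
```

```bash
python3 - <<'E'
from h import *
st();print(delta([.5226,-.0441,.062],39))
E
```

```text
t 3.05 pos [ 0.523  -0.0442  0.0629] yaw 39.00 tilt 0.085 F [0.49 1.34 0.33] T [-0.036  0.023  0.002] gap 0.0400 q6 -0.87
(array([ 0.001 ,  0.0011, -0.0001]), array([ 0.0003, -0.0003,  0.0009]))
```

>>> {"api": "apply_moves", "payload": {"deltas": [[[0.001,0.001,0],[0.0003,-0.0003,0.0009],0.036],[[0.001,0.001,0],[0.0003,-0.0003,0.0009],0.03],[[0.001,0.001,0],[0.0003,-0.0003,0.0009],0.03],[[0.001,0.001,0],[0.0003,-0.0003,0.0009],0.03]]}}

```text
t: 3.45
tcp_pos: [0.5234, -0.0439, 0.0629]
orientation: [1.351, 2.834, 0.002]
ft_force: [0.4, 3.2, 5.6]
finger_gap: 0.0347
```

```bash
python3 - <<'E'
from h import *
for i in range(1): s=st()
print(R.from_rotvec(s['orientation']).inv().apply(s['ft_force']))
E
```

```text
t 3.45 pos [ 0.5234 -0.0439  0.0629] yaw 39.01 tilt 0.122 F [0.44 3.23 5.64] T [ 0.302 -0.103  0.021] gap 0.0347 q6 -0.87
[ 2.22941099  2.38773229 -5.64077521]
```

>>> {"api": "apply_moves", "payload": {"deltas": [[[0,0,0.05],[0,0,0],0.03],[[0,0,0.12],[0,0,0],0.03],[[0,0,0.19],[0,0,0],0.03],[[0,0,0.26],[0,0,0],0.03],[[0,0,0.33],[0,0,0],0.03],[[0,0,0.4],[0,0,0],0.03],[[0,0,0.4],[0,0,0],0.03]]}}

```text
t: 4.15
tcp_pos: [0.5237, -0.0438, 0.063]
orientation: [1.887, 2.509, 0.003]
ft_force: [0.4, 1.6, 2.1]
finger_gap: 0.0346
```

```bash
python3 - <<'E'
from h import *
st();im=snapshot("top");st()
E
```

```text
t 4.15 pos [ 0.5237 -0.0438  0.063 ] yaw 16.11 tilt 0.163 F [0.37 1.58 2.12] T [ 0.249 -0.188  0.11 ] gap 0.0346 q6 -0.47
t 4.20 pos [ 0.5237 -0.0438  0.063 ] yaw 16.18 tilt 0.160 F [1.2  0.68 2.48] T [ 0.274 -0.229  0.072] gap 0.0347 q6 -0.47
```

>>> {"api": "apply_moves", "payload": {"deltas": [[[0,0,0.04],[0,0,0],0.03],[[0,0,0.08],[0,0,0],0.03],[[0,0,0.08],[0,0,0],0.03]]}}

```text
t: 4.5
tcp_pos: [0.5238, -0.0437, 0.0631]
orientation: [1.983, 2.434, 0.003]
ft_force: [0.9, 1.7, 2.3]
finger_gap: 0.0347
```

```bash
cat > s.py <<'E'
from h import *
st()
E
python3 s.py
```

```text
t 4.50 pos [ 0.5238 -0.0437  0.0631] yaw 11.68 tilt 0.174 F [0.91 1.65 2.32] T [ 0.241 -0.164  0.101] gap 0.0347 q6 -0.40
```

>>> {"api": "apply_moves", "payload": {"deltas": [[[0,0,0.03],[0,0,0],0.03],[[0,0,0.03],[0,0,0],0.03]]}}

```text
t: 4.7
tcp_pos: [0.5238, -0.0437, 0.063]
orientation: [2.019, 2.404, 0.003]
ft_force: [1.8, 2.0, 2.0]
finger_gap: 0.0351
```

```bash
python3 s.py
```

```text
t 4.70 pos [ 0.5238 -0.0437  0.063 ] yaw 9.97 tilt 0.171 F [1.77 1.99 1.98] T [ 0.166 -0.167  0.089] gap 0.0351 q6 -0.37
```

>>> {"api": "apply_moves", "payload": {"deltas": [[[0,0,0.03],[0,0,0],0.03],[[0,0,0.03],[0,0,0],0.03]]}}

```text
t: 4.9
tcp_pos: [0.5238, -0.0438, 0.063]
orientation: [2.055, 2.373, 0.003]
ft_force: [0.8, 1.4, 2.0]
finger_gap: 0.0347
```

```bash
python3 s.py
```

```text
t 4.90 pos [ 0.5238 -0.0438  0.063 ] yaw 8.21 tilt 0.176 F [0.83 1.44 2.03] T [ 0.171 -0.196  0.078] gap 0.0347 q6 -0.34
```

>>> {"api": "apply_moves", "payload": {"deltas": [[[0,0,0.03],[0,0,0],0.03],[[0,0,0.03],[0,0,0],0.03]]}}

```text
t: 5.1
tcp_pos: [0.5238, -0.0437, 0.063]
orientation: [2.09, 2.342, 0.004]
ft_force: [1.0, 1.5, 2.6]
finger_gap: 0.0349
```

```bash
python3 s.py
```

```text
t 5.10 pos [ 0.5238 -0.0437  0.063 ] yaw 6.50 tilt 0.181 F [0.97 1.54 2.64] T [ 0.181 -0.201  0.089] gap 0.0349 q6 -0.31
```

>>> {"api": "apply_moves", "payload": {"deltas": [[[0,0,0.03],[0,0,0],0.03],[[0,0,0.03],[0,0,0],0.03]]}}

```text
t: 5.3
tcp_pos: [0.5238, -0.0437, 0.063]
orientation: [2.126, 2.31, 0.004]
ft_force: [1.8, 0.6, 3.1]
finger_gap: 0.0349
```

```bash
python3 s.py
```

```text
t 5.30 pos [ 0.5238 -0.0437  0.063 ] yaw 4.76 tilt 0.184 F [1.78 0.64 3.12] T [ 0.15  -0.198  0.079] gap 0.0349 q6 -0.27
```

>>> {"api": "apply_moves", "payload": {"deltas": [[[0,0,0.03],[0,0,0],0.03],[[0,0,0.03],[0,0,0],0.03]]}}

```text
t: 5.5
tcp_pos: [0.5239, -0.0437, 0.063]
orientation: [2.16, 2.278, 0.004]
ft_force: [1.8, 0.7, 2.5]
finger_gap: 0.0347
```

```bash
python3 s.py
```

```text
t 5.50 pos [ 0.5239 -0.0437  0.063 ] yaw 3.06 tilt 0.187 F [1.77 0.71 2.5 ] T [ 0.226 -0.24   0.233] gap 0.0347 q6 -0.25
```

>>> {"api": "apply_moves", "payload": {"deltas": [[[0,0,0.015],[0,0,0],0.03],[[0,0,0.015],[0,0,0],0.03]]}}

```text
t: 5.7
tcp_pos: [0.5239, -0.0437, 0.063]
orientation: [2.176, 2.263, 0.004]
ft_force: [1.1, 1.0, 2.8]
finger_gap: 0.035
```

```bash
python3 s.py; python3 -c "
from h import *
for i in range(4): snapshot('top'); st()"
```

```text
t 5.70 pos [ 0.5239 -0.0437  0.063 ] yaw 2.22 tilt 0.187 F [1.1  1.04 2.82] T [ 0.168 -0.209  0.297] gap 0.0350 q6 -0.23
t 5.75 pos [ 0.5239 -0.0437  0.063 ] yaw 2.23 tilt 0.185 F [1.68 1.99 2.37] T [ 0.17  -0.156  0.337] gap 0.0348 q6 -0.23
t 5.80 pos [ 0.5238 -0.0437  0.063 ] yaw 2.23 tilt 0.184 F [1.21 0.39 2.73] T [ 0.26  -0.202  0.33 ] gap 0.0349 q6 -0.23
t 5.85 pos [ 0.5238 -0.0437  0.063 ] yaw 2.23 tilt 0.186 F [1.04 1.6  2.8 ] T [ 0.263 -0.165  0.358] gap 0.0349 q6 -0.23
t 5.90 pos [ 0.5239 -0.0437  0.063 ] yaw 2.22 tilt 0.186 F [1.14 0.96 3.22] T [ 0.206 -0.191  0.361] gap 0.0350 q6 -0.23
```

>>> {"api": "apply_moves", "payload": {"deltas": [[[0,0,0.008],[0,0,0],0.03],[[0,0,0.008],[0,0,0],0.03]]}}

```text
t: 6.1
tcp_pos: [0.5239, -0.0437, 0.063]
orientation: [2.185, 2.254, 0.004]
ft_force: [2.3, 1.1, 2.3]
finger_gap: 0.035
```

```bash
python3 s.py; python3 -c "
from h import *
for i in range(4): snapshot('top'); s=st()
print(s['tcp_pos'],s['orientation'])"
```

```text
t 6.10 pos [ 0.5239 -0.0437  0.063 ] yaw 1.76 tilt 0.190 F [2.26 1.11 2.34] T [ 0.142 -0.146  0.373] gap 0.0350 q6 -0.22
t 6.15 pos [ 0.5239 -0.0437  0.063 ] yaw 1.77 tilt 0.187 F [ 0.45 -0.39  1.96] T [ 0.193 -0.237  0.356] gap 0.0348 q6 -0.22
t 6.20 pos [ 0.5239 -0.0437  0.063 ] yaw 1.77 tilt 0.189 F [1.23 1.31 2.27] T [ 0.165 -0.22   0.348] gap 0.0348 q6 -0.22
t 6.25 pos [ 0.5239 -0.0437  0.063 ] yaw 1.77 tilt 0.187 F [1.24 0.7  2.25] T [ 0.174 -0.166  0.378] gap 0.0349 q6 -0.22
t 6.30 pos [ 0.5239 -0.0437  0.063 ] yaw 1.77 tilt 0.188 F [1.41 1.76 1.65] T [ 0.188 -0.2    0.398] gap 0.0349 q6 -0.22
[ 0.52386335 -0.043706    0.06301993] [2.18539762 2.25385537 0.00383237]
```

>>> {"api": "apply_moves", "payload": {"deltas": [[[0,0,0],[0,0,0],0.06],[[0,0,0],[0,0,0],0.06],[[0,0,0],[0,0,0],0.06],[[0,0,0],[0,0,-0.03],0.06],[[0,0,0],[0,0,-0.08],0.06],[[0,0,0],[0,0,-0.12],0.06],[[0,0,0],[0,-0.08,-0.13],0.06]]}}

```text
t: 7.0
tcp_pos: [0.4799, -0.0465, 0.1952]
orientation: [2.177, 2.246, 0.015]
ft_force: [0.2, -1.6, 0.7]
finger_gap: 0.0599
```

```bash
python3 - <<'E'
from h import *
st();print(delta([.4663,-.3345,.10],97.1))
im=snapshot("scene");crop(im,"scene",220,150,80,90,8,"b1");
E
```

```text
t 7.00 pos [ 0.4799 -0.0465  0.1952] yaw 1.79 tilt 0.936 F [ 0.21 -1.55  0.75] T [ 0.006  0.041 -0.006] gap 0.0599 q6 -0.25
(array([ 0.0096,  0.0157, -1.6634]), array([-0.2871, -0.0241,  0.0957]))
```

View pics/b1.png

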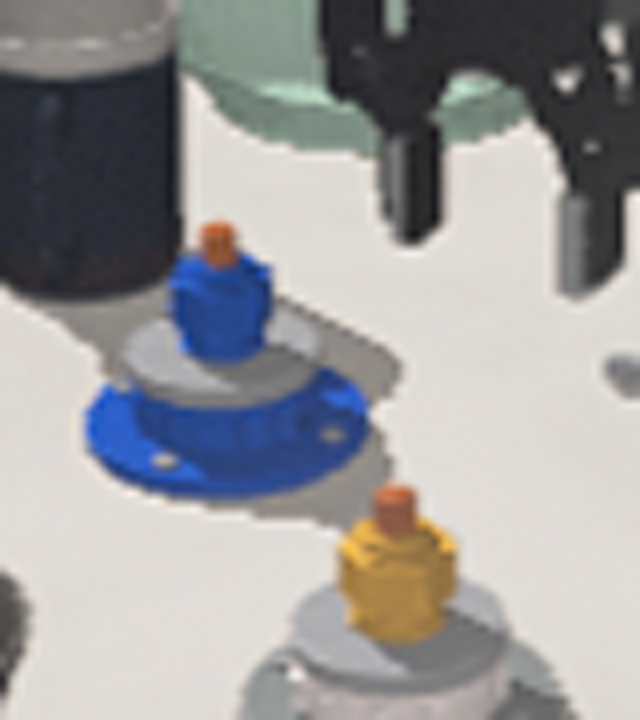

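```bash
python3 - <<'E'
from h import *
st();print(delta([.467,-.3343,.10],-82.9))
E
```

```text
t 7.05 pos [ 0.4679 -0.0453  0.1914] yaw 1.76 tilt 0.064 F [-7.01  0.94 -3.34] T [0.051 0.256 0.027] gap 0.0600 q6 -0.25
(array([7.0000e-04, 1.0000e-03, 1.4776e+00]), array([-0.2888, -0.0097,  0.0918]))
```

>>> {"api": "apply_moves", "payload": {"deltas": [[[0.0007,0.001,1.4776],[-0.2888,-0.0097,0.0918],0.05],[[0.0007,0.001,1.4776],[-0.2888,-0.0097,0.0918],0.05],[[0.0007,0.001,1.4776],[-0.2888,-0.0097,0.0918],0.05],[[0.0007,0.001,1.4776],[-0.2888,-0.0097,0.0918],0.05],[[0.0007,0.001,1.4776],[-0.2888,-0.0097,0.0918],0.05],[[0.0007,0.001,1.4776],[-0.2888,-0.0097,0.0918],0.05],[[0.0007,0.001,1.4776],[-0.2888,-0.0097,0.0918],0.05],[[0.0007,0.001,1.4776],[-0.2888,-0.0097,0.0918],0.05],[[0.0007,0.001,1.4776],[-0.2888,-0.0097,0.0918],0.05],[[0.0007,0.001,1.4776],[-0.2888,-0.0097,0.0918],0.05]]}}

```text
t: 8.05
tcp_pos: [0.4662, -0.3343, 0.0989]
orientation: [-3.135, -0.184, 0.003]
ft_force: [0.5, -0.4, 0.1]
finger_gap: 0.05
```

```bash
python3 - <<'E'
from h import *
im=snapshot("top");st();crop(im,"top",215,185,70,70,8,"b2");cv2.imwrite("pics/b2full.png",im[:,:,::-1])
crop(im,"top",320,170,80,110,6,"b3")
print(delta([.467,-.3343,.0185],-82.9))
from fit import *
for r in nutfit({"top":im},{"top":(234,206,30,30)},[.5226,-.0441])[:4]: print(r[0],r[1][:2],np.degrees(r[1][2]))
E
```

```text
t 8.10 pos [ 0.4663 -0.3342  0.099 ] yaw -83.44 tilt 0.126 F [0.72 0.27 0.5 ] T [0.02  0.032 0.002] gap 0.0502 q6 0.74
(array([-0.0015,  0.0016, -0.0094]), array([0.0008, 0.0003, 0.0805]))
3.821478350306569 [ 0.52241431 -0.04382735] 5.7210990296063455
3.8523174513450638 [ 0.52260331 -0.0439258 ] 5.859053698881172
4.045494866498158 [ 0.52281245 -0.04407487] 0.0053948793888012846
4.9160675894051185 [ 0.5226 -0.0441] 12.000000000000002
```

View pics/b3.png

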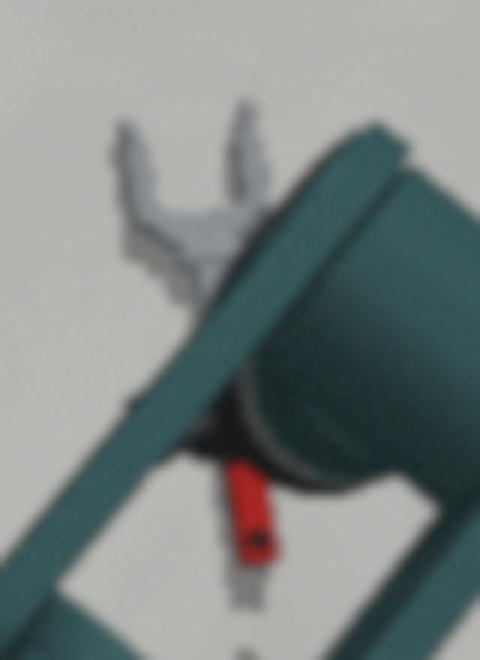

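View pics/b2.png

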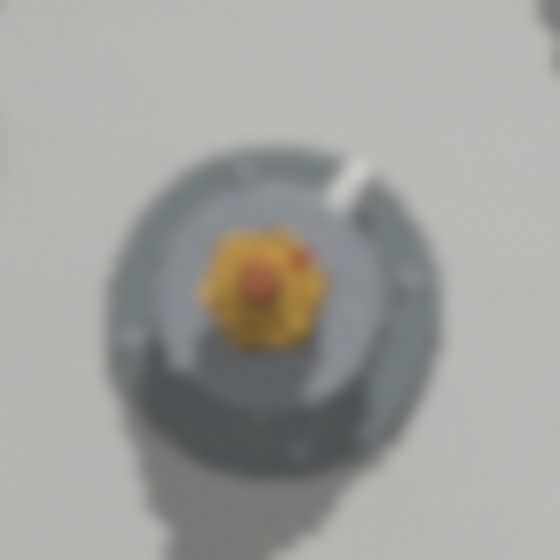

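>>> {"api": "apply_moves", "payload": {"deltas": [[[-0.0015,0.0016,-0.0094],[0.0008,0.0003,0.04],0.05],[[-0.0015,0.0016,-0.0094],[0.0008,0.0003,0.07],0.05],[[-0.0015,0.0016,-0.0094],[0.0008,0.0003,0.079],0.045],[[-0.0015,0.0016,-0.0094],[0.0008,0.0003,0.079],0.03],[[-0.0015,0.0016,-0.0094],[0.0008,0.0003,0.079],0.026]]}}

```text
t: 8.6
tcp_pos: [0.4677, -0.3349, 0.0212]
orientation: [3.134, 0.196, 0.002]
ft_force: [-0.3, 0.2, 1.5]
finger_gap: 0.026
```

```bash
python3 - <<'E'
from h import *
im=snapshot("scene");st();crop(im,"scene",290,150,90,80,8,"b4")
print(delta([.467,-.3343,.0185],-82.9))
E
```

```text
t 8.65 pos [ 0.4681 -0.3353  0.0219] yaw -82.87 tilt 0.195 F [ 0.76  0.23 -0.55] T [ 0.02   0.039 -0.035] gap 0.0264 q6 0.73
(array([ 0.0027, -0.0021,  0.0006]), array([-0.001 , -0.0011,  0.0034]))
```

View pics/b4.png

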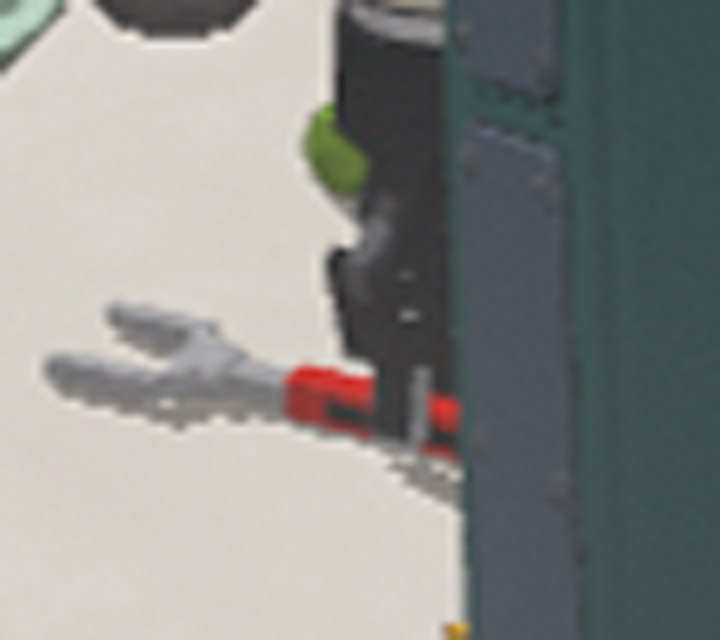

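>>> {"api": "apply_moves", "payload": {"deltas": [[[0.0027,-0.0021,0],[-0.001,-0.0008,0.0034],0.026],[[0.0027,-0.0021,0],[-0.001,-0.0008,0.0034],0.026],[[0.0027,-0.0021,0],[-0.001,-0.0008,0.0034],0.018],[[0.0027,-0.0021,0],[-0.001,-0.0008,0.0034],0.01],[[0.0027,-0.0021,0],[-0.001,-0.0008,0.0034],0.01],[[0.0027,-0.0021,0],[-0.001,-0.0008,0.0034],0.01]]}}

```text
t: 9.25
tcp_pos: [0.4675, -0.3352, 0.0198]
orientation: [3.134, 0.195, 0.002]
ft_force: [0.1, 0.0, 5.3]
finger_gap: 0.0164
```

```bash
python3 - <<'E'
from h import *
st()
E
```

```text
t 9.25 pos [ 0.4675 -0.3352  0.0198] yaw -82.87 tilt 0.121 F [0.14 0.03 5.27] T [ 0.003  0.062 -0.073] gap 0.0164 q6 0.73
```

```bash
python3 - <<'E'
from h import *
print(delta([.4675,-.3352,.16],-82.9)); print(delta([.5381,-.2232,.16],4.6))
E
```

```text
(array([ 0.0016, -0.0013,  0.0006]), array([ 1.000e-04,  2.000e-04, -1.402e-01]))
(array([ 2.3000e-03,  2.0000e-04, -1.5266e+00]), array([ 0.0841, -0.1022, -0.1402]))
```

>>> {"api": "apply_moves", "payload": {"deltas": [[[0.001,-0.001,0],[0,0,-0.02],0.01],[[0.001,-0.001,0],[0,0,-0.06],0.01],[[0.001,-0.001,0],[0,0,-0.1],0.01],[[0.001,-0.001,0],[0,0,-0.14],0.01],[[0.002,0,-1.5266],[0.0841,-0.1022,-0.14],0.01],[[0.002,0,-1.5266],[0.0841,-0.1022,-0.14],0.01],[[0.002,0,-1.5266],[0.0841,-0.1022,-0.14],0.01],[[0.002,0,-1.5266],[0.0841,-0.1022,-0.14],0.01],[[0.002,0,-1.5266],[0.0841,-0.1022,-0.14],0.01],[[0.002,0,-1.5266],[0.0841,-0.1022,-0.14],0.01]]}}

```text
t: 10.25
tcp_pos: [0.5376, -0.2222, 0.1581]
orientation: [-2.731, -1.549, 0.003]
ft_force: [-0.7, -0.7, -1.2]
finger_gap: 0.0161
```

```bash
python3 - <<'E'
from h import *
st(); print(delta([.5381,-.2232,.12],4.6))
E
```

```text
t 10.25 pos [ 0.5376 -0.2222  0.1581] yaw -30.87 tilt 0.146 F [-0.67 -0.69 -1.23] T [-0.081 -0.016  0.012] gap 0.0161 q6 0.05
(array([-2.600e-03, -3.000e-04, -6.191e-01]), array([-0.0006,  0.001 ,  0.0381]))
```

>>> {"api": "apply_moves", "payload": {"deltas": [[[-0.0026,0,-0.6191],[-0.0006,0.001,0.01],0.01],[[-0.0026,0,-0.6191],[-0.0006,0.001,0.02],0.01],[[-0.0026,0,-0.6191],[-0.0006,0.001,0.038],0.01],[[-0.0026,0,-0.6191],[-0.0006,0.001,0.038],0.01],[[-0.0026,0,-0.6191],[-0.0006,0.001,0.038],0.01],[[-0.0026,0,-0.6191],[-0.0006,0.001,0.038],0.01]]}}

```text
t: 10.85
tcp_pos: [0.5379, -0.223, 0.1196]
orientation: [-2.132, -2.306, -0.0]
ft_force: [-0.4, 0.0, -1.2]
finger_gap: 0.0163
```

```bash
cat >> h.py <<'E'
def spmodel(tcp,yaw,L=.12,h=.0198,lat=0):
    d=np.array([-np.sin(np.radians(yaw)),np.cos(np.radians(yaw))]);n=np.array([-d[1],d[0]]);j=np.array(tcp[:2])+L*d+lat*n;z=tcp[2]-h
    P=[]
    for x,y in((26,32),(26,-32),(-21.5,0),(10,19.25),(10,-19.25),(-10,19.25),(-10,-19.25),(-65,9),(-65,-9)): P.append([*(j+d*x/1e3+n*y/1e3),z+.016])
    return P,j
E
python3 - <<'E'
from h import *
im=snapshot("top");im2=snapshot("scene");s=st(); print(delta([.5381,-.2232,.07],4.6))
m=R.from_rotvec(s['orientation']).as_matrix();yaw=np.degrees(np.arctan2(m[1,1],m[0,1]))
P,j=spmodel(s['tcp_pos'],yaw);print(j)
N=circ(.5237,-.0438,.07,.0075)
crop(im,"top",225,185,90,90,8,"c1",[(P,(0,255,0)),(N,(255,0,255))]);crop(im2,"scene",240,170,90,80,8,"c2",[(P,(0,255,0)),(N,(255,0,255))])
E
```

```text
t 10.95 pos [ 0.5383 -0.2233  0.1203] yaw 4.49 tilt 0.032 F [ 0.2   0.72 -1.31] T [-0.098  0.008 -0.008] gap 0.0161 q6 -0.57
(array([ 0.0006, -0.    , -0.002 ]), array([ 0.0001, -0.0002,  0.0503]))
[ 0.5288911  -0.10363349]
```

View pics/c1.png

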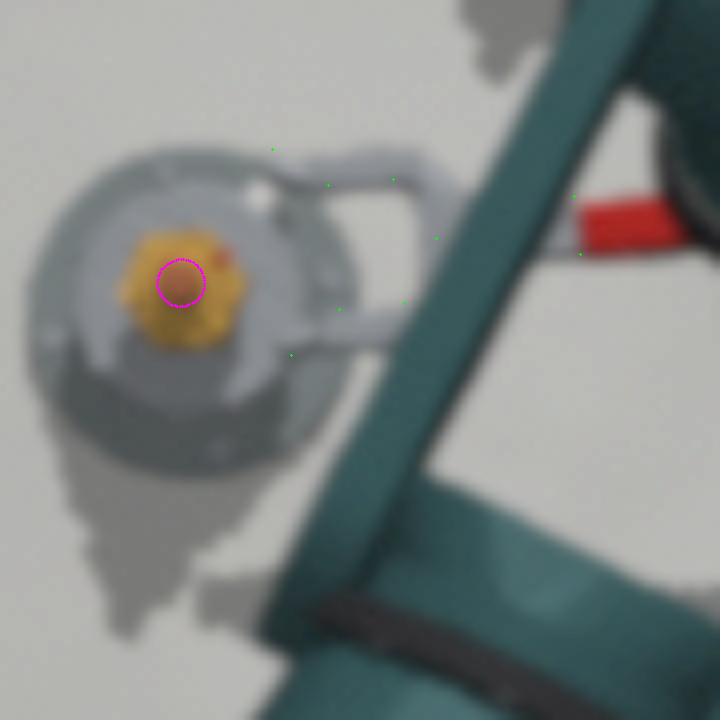

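View pics/c2.png

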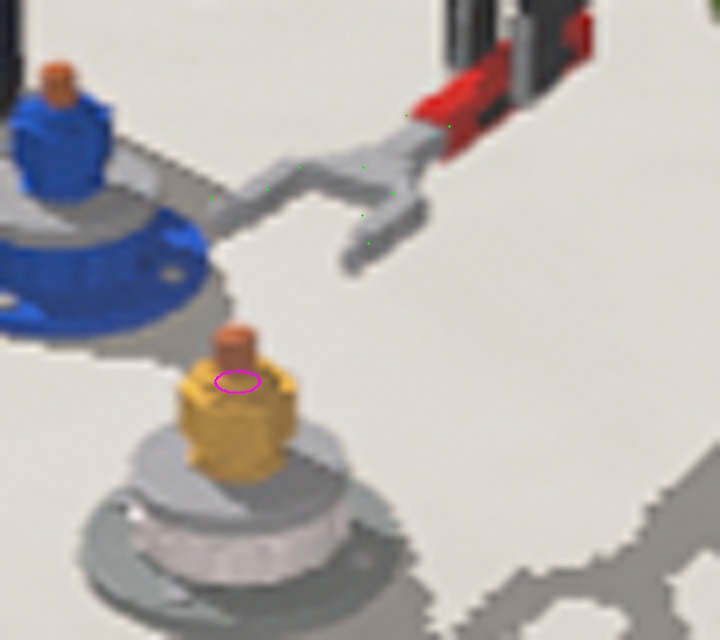

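>>> {"api": "apply_moves", "payload": {"deltas": [[[0.0006,0,-0.002],[0,0,0.03],0.01],[[0.0006,0,-0.002],[0,0,0.0503],0.01],[[0.0006,0,-0.002],[0,0,0.0503],0.01],[[0.0006,0,-0.002],[0,0,0.0503],0.01]]}}

```text
t: 11.35
tcp_pos: [0.5384, -0.2233, 0.0704]
orientation: [-2.131, -2.308, 0.0]
ft_force: [0.3, -0.6, -1.6]
finger_gap: 0.0161
```

```bash
python3 - <<'E'
from h import *
im2=snapshot("scene");s=st(); print(delta([.5381,-.2232,.07],4.6))
crop(im2,"scene",240,170,90,80,8,"c3")
E
```

```text
t 11.40 pos [ 0.5391 -0.2237  0.0715] yaw 4.56 tilt 0.132 F [-0.46 -1.3  -0.94] T [-0.113 -0.003 -0.017] gap 0.0162 q6 -0.57
(array([ 0.0019,  0.0012, -0.0007]), array([ 0.0006, -0.001 ,  0.0015]))
```

View pics/c3.png

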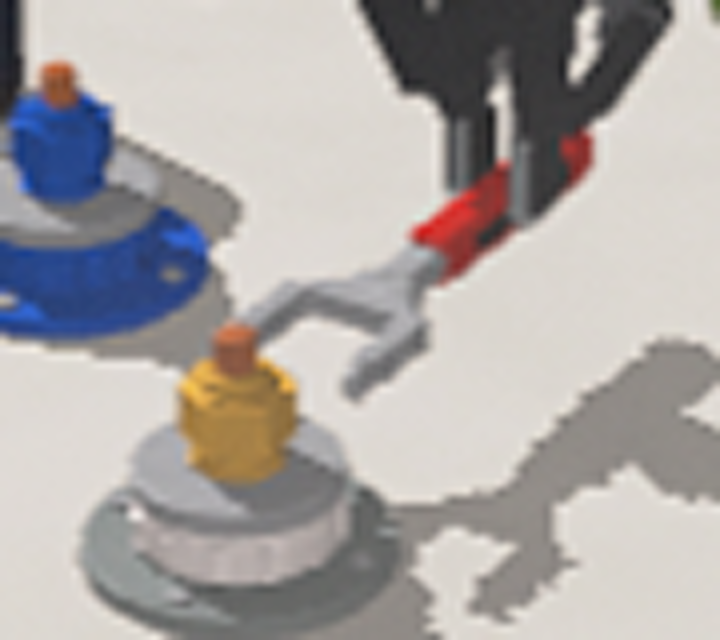

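>>> {"api": "apply_moves", "payload": {"deltas": [[[0.0019,0.001,-0.0007],[0.0006,-0.001,0.0015],0.01],[[0.0019,0.001,-0.0007],[0.01,-0.001,0.0015],0.01],[[0.0019,0.001,-0.0007],[0.02,-0.001,0.0015],0.01],[[0.0019,0.001,-0.0007],[0.03,-0.001,0.0015],0.01],[[0.0019,0.001,-0.0007],[0.035,-0.001,0.0015],0.01]]}}

```text
t: 11.9
tcp_pos: [0.5352, -0.1873, 0.07]
orientation: [-2.129, -2.31, -0.0]
ft_force: [-0.3, -0.5, -2.9]
finger_gap: 0.0164
```

```bash
python3 - <<'E'
from h import *
im2=snapshot("scene");im=snapshot("top");s=st(); print(delta([.5333,-.1634,.07],4.6))
m=R.from_rotvec(s['orientation']).as_matrix();yaw=np.degrees(np.arctan2(m[1,1],m[0,1]))
P,j=spmodel(s['tcp_pos'],yaw);print(j)
crop(im2,"scene",240,170,90,80,8,"c4");crop(im,"top",225,185,90,90,8,"c5",[(P,(0,255,0))])
E
```

```text
t 12.00 pos [ 0.5353 -0.1877  0.0699] yaw 4.69 tilt 0.005 F [ 0.27 -0.28 -1.7 ] T [-0.079 -0.028  0.015] gap 0.0161 q6 -0.52
(array([-0.0001,  0.    ,  0.0016]), array([ 0.0243,  0.    , -0.0001]))
[ 0.52543151 -0.06805442]
```

View pics/c4.png

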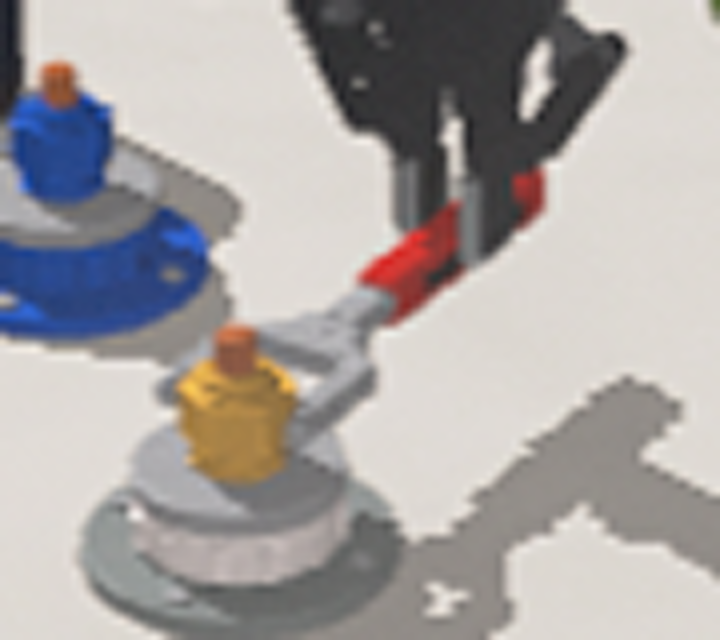

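View pics/c5.png

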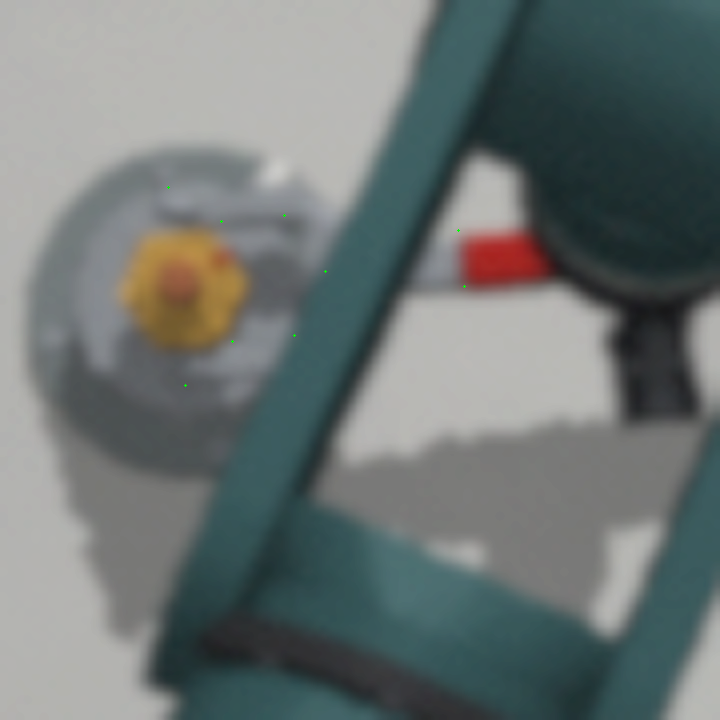

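>>> {"api": "apply_moves", "payload": {"deltas": [[[0,0,0.001],[0.006,0,0],0.01],[[0,0,0.001],[0.012,0,0],0.01],[[0,0,0.001],[0.018,0,0],0.01],[[0,0,0.001],[0.018,0,0],0.01]]}}

```text
t: 12.4
tcp_pos: [0.5336, -0.1688, 0.0698]
orientation: [-2.128, -2.31, -0.0]
ft_force: [0.5, 0.2, -2.8]
finger_gap: 0.0164
```

```bash
python3 - <<'E'
from h import *
s=st(); print(delta([.5333,-.1634,.07],4.6),R.from_rotvec(s['orientation']).inv().apply(s['ft_force']))
E
```

```text
t 12.40 pos [ 0.5336 -0.1688  0.0698] yaw 4.68 tilt 0.033 F [ 0.53  0.16 -2.83] T [-0.125  0.023  0.006] gap 0.0164 q6 -0.49
(array([-0.0004, -0.0004,  0.0015]), array([ 0.0054,  0.0001, -0.0002])) [0.11116187 0.54421606 2.83270406]
```

No contact yet; continue gently to the home position.

>>> {"api": "apply_moves", "payload": {"deltas": [[[0,0,0.001],[0.002,0,0],0.01],[[0,0,0.001],[0.004,0,0],0.01],[[0,0,0.001],[0.005,0,0],0.01],[[0,0,0.001],[0.005,0,0],0.01]]}}

```text
t: 12.8
tcp_pos: [0.5337, -0.1672, 0.0708]
orientation: [2.127, 2.305, -0.006]
ft_force: [-0.4, -8.0, -1.6]
finger_gap: 0.0164
```

```bash
python3 - <<'E'
from h import *
im=snapshot("top");s=st(); print(delta([.5333,-.1634,.07],4.6),R.from_rotvec(s['orientation']).inv().apply(s['ft_force']))
m=R.from_rotvec(s['orientation']).as_matrix();yaw=np.degrees(np.arctan2(m[1,1],m[0,1]))
P,j=spmodel(s['tcp_pos'],yaw);print(j)
crop(im,"top",225,185,70,70,8,"c6",[(P,(0,255,0))])
E
```

```text
t 12.85 pos [ 0.5337 -0.1672  0.0707] yaw 4.58 tilt 0.373 F [ 0.22 -7.79 -1.21] T [-1.336  0.081  0.073] gap 0.0168 q6 -0.48
(array([ 0.0008,  0.0065, -0.0003]), array([ 0.0038, -0.0001,  0.0007])) [-7.77377541 -0.4036549   1.26109115]
[ 0.5241104  -0.04758148]
```

View pics/c6.png

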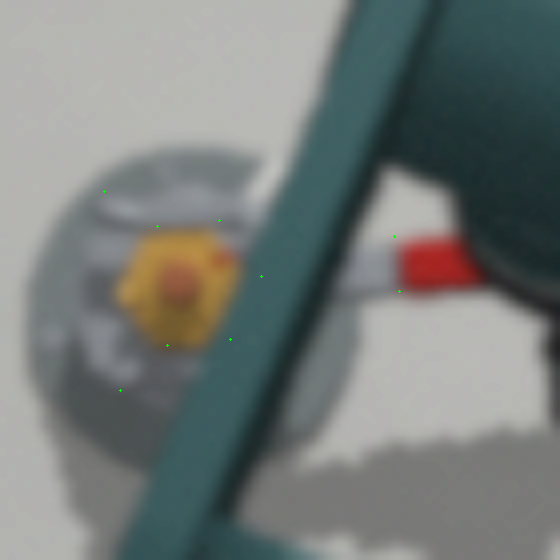

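```bash
python3 - <<'E'
from h import *
im=snapshot("scene");s=st()
m=R.from_rotvec(s['orientation']).as_matrix();yaw=np.degrees(np.arctan2(m[1,1],m[0,1]))
crop(im,"scene",245,190,50,40,14,"c7")
crop(snapshot("top"),"top",230,200,50,40,14,"c8")
E
```

```text
t 12.90 pos [ 0.5337 -0.1672  0.0707] yaw 4.58 tilt 0.369 F [-0.67 -7.96 -1.37] T [-1.423  0.007  0.076] gap 0.0164 q6 -0.48
```

View pics/c7.png

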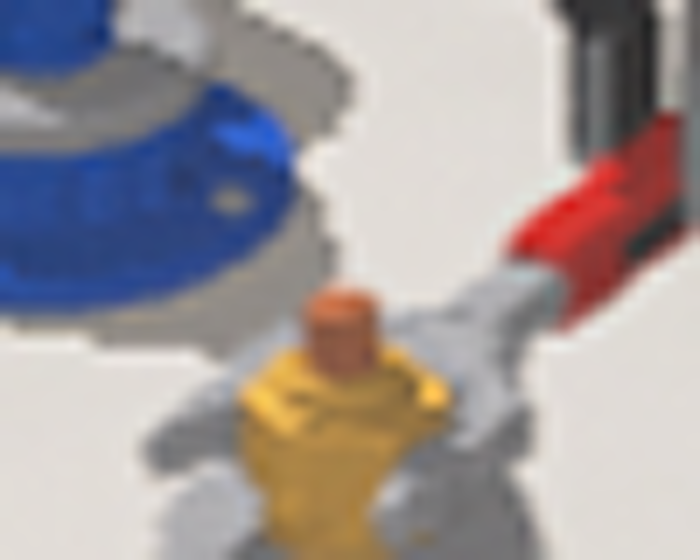

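View pics/c8.png

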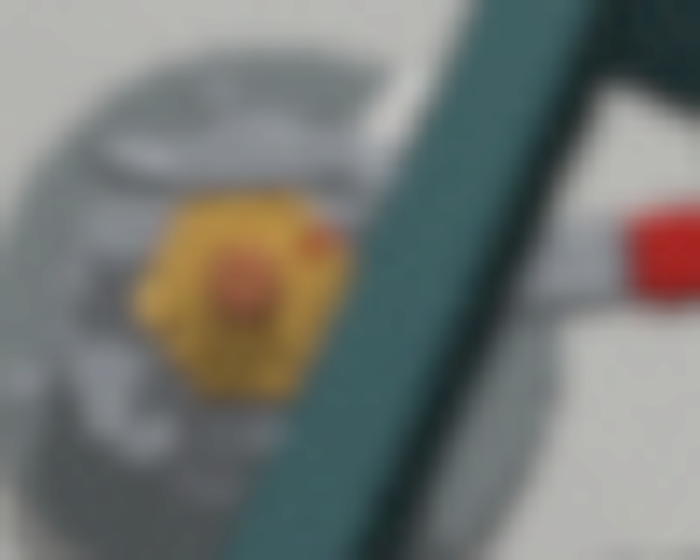

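```bash
cat >> h.py <<'E'
C=np.array([.5238,-.0443]);RR=.1236;ZT=.070
def arcpose(y): 
    a=np.radians(y+90); return [*(C-RR*np.array([np.cos(a),np.sin(a)])),ZT]
def arc(ys,s=None):
    s=s or manip.state()
    rows=[]
    for y in ys:
        w,p=delta(arcpose(y),y,s); rows.append("[%s, %s, 0.01]"%([float(round(v,4)) for v in w],[float(round(v,4)) for v in p]))
    print("["+", ".join(rows)+"]")
def M(n=3):
    import numpy as np
    L=[]
    for i in range(n):
        if i: snapshot("top")
        s=manip.state(); d=s['tcp_pos'][:2]-C; F=s['ft_force']; L.append([s['torque'][2]+d[0]*F[1]-d[1]*F[0],*F,s['torque'][2]])
    L=np.array(L); print("M_axis %.3f +- %.3f F %s Tz %.3f"%(L[:,0].mean(),L[:,0].std(),np.round(L[:,1:4].mean(0),2),L[:,4].mean()))
    return st()
E
python3 -c "
from h import *
M();arc([4,2.5,1])"
```

```text
M_axis 0.002 +- 0.024 F [-0.02 -7.66 -1.42] Tz 0.081
t 13.05 pos [ 0.5337 -0.1672  0.0707] yaw 4.58 tilt 0.362 F [-0.31 -7.78 -1.44] T [-1.356  0.005  0.093] gap 0.0161 q6 -0.48
[[[0.0008, 0.0063, 0.01], [-0.0003, -0.0013, 0.0007], 0.01], [[0.0009, 0.0063, 0.0362], [-0.0002, -0.0045, 0.0007], 0.01], [[0.0009, 0.0063, 0.0624], [-0.0, -0.0078, 0.0007], 0.01]]
```

>>> {"api": "apply_moves", "payload": {"deltas": [[[0.0008,0.0063,0.01],[-0.0003,-0.0013,0.0007],0.01],[[0.0009,0.0063,0.0362],[-0.0002,-0.0045,0.0007],0.01],[[0.0009,0.0063,0.0362],[-0.0002,-0.0045,0.0007],0.01]]}}

```text
t: 13.35
tcp_pos: [0.529, -0.168, 0.07]
orientation: [2.174, 2.268, -0.0]
ft_force: [0.6, -1.7, -1.6]
finger_gap: 0.0165
```

```bash
python3 -c "
from h import *
s=M(2);print(arcpose(2.5));arc([1,1]);arc([0,-1.5])"
```

```text
M_axis -0.046 +- 0.076 F [-0.14 -1.81 -1.76] Tz -0.018
t 13.40 pos [ 0.5292 -0.168   0.07  ] yaw 2.48 tilt 0.026 F [-0.89 -1.92 -1.9 ] T [-0.384 -0.027 -0.001] gap 0.0161 q6 -0.45
[np.float64(0.5291913562783556), np.float64(-0.16778236018751763), 0.07]
[[[0.0003, 0.0004, 0.0258], [0.0002, -0.0032, 0.0], 0.01], [[0.0003, 0.0004, 0.0258], [0.0002, -0.0032, 0.0], 0.01]]
[[[0.0003, 0.0004, 0.0432], [0.0003, -0.0053, 0.0], 0.01], [[0.0003, 0.0004, 0.0694], [0.0005, -0.0086, 0.0], 0.01]]
```

>>> {"api": "apply_moves", "payload": {"deltas": [[[0.0003,0.0004,0.0258],[0.0002,-0.0032,0],0.01],[[0.0003,0.0004,0.0432],[0.0003,-0.0053,0],0.01],[[0.0003,0.0004,0.0432],[0.0003,-0.0053,0],0.01]]}}

```text
t: 13.7
tcp_pos: [0.5235, -0.168, 0.07]
orientation: [2.222, 2.221, -0.001]
ft_force: [1.1, -3.2, -0.5]
finger_gap: 0.0167
```

```bash
python3 -c "
from h import *
s=M(2);print(arcpose(0));arc([-1,-2])"
```

```text
M_axis 0.085 +- 0.111 F [ 0.05 -2.84 -1.19] Tz 0.079
t 13.75 pos [ 0.5236 -0.168   0.07  ] yaw -0.01 tilt 0.016 F [-0.98 -2.46 -1.87] T [-0.524  0.043  0.095] gap 0.0162 q6 -0.41
[np.float64(0.5238), np.float64(-0.1679), 0.07]
[[[-0.0002, 0.0002, 0.0173], [0.0001, -0.002, 0.0], 0.01], [[-0.0002, 0.0002, 0.0348], [0.0001, -0.0041, 0.0], 0.01]]
```

>>> {"api": "apply_moves", "payload": {"deltas": [[[0,0,0.0173],[0,-0.002,0],0.01],[[0,0,0.0348],[0,-0.0041,0],0.01],[[0,0,0.0348],[0,-0.0041,0],0.01]]}}

```text
t: 14.05
tcp_pos: [0.5192, -0.1679, 0.07]
orientation: [-2.26, -2.181, 0.001]
ft_force: [-1.0, -1.1, -1.3]
finger_gap: 0.0167
```

```bash
python3 -c "
from h import *
s=M(3);print(arcpose(-2));arc([-3,-4])"
```

```text
M_axis 0.014 +- 0.043 F [-0.76 -1.39 -1.59] Tz 0.101
t 14.15 pos [ 0.5193 -0.1678  0.07  ] yaw -1.99 tilt 0.038 F [-0.45 -1.88 -1.58] T [-0.36   0.168  0.122] gap 0.0162 q6 -0.38
[np.float64(0.5194864222075709), np.float64(-0.16782470621956025), 0.07]
[[[-0.0007, 0.0, 0.0176], [0.0, -0.0019, -0.0], 0.01], [[-0.0007, 0.0, 0.035], [0.0001, -0.0041, -0.0], 0.01]]
```

>>> {"api": "apply_moves", "payload": {"deltas": [[[0,0,0.0176],[0,-0.0019,0],0.01],[[0,0,0.035],[0.0001,-0.0041,0],0.01],[[0,0,0.035],[0.0001,-0.0041,0],0.01]]}}

```text
t: 14.45
tcp_pos: [0.5149, -0.1675, 0.0699]
orientation: [-2.298, -2.141, 0.001]
ft_force: [-1.4, -1.6, -2.2]
finger_gap: 0.0166
```

```bash
python3 -c "
from h import *
s=M(4);print(arcpose(-4));arc([-5,-6])"
```

```text
M_axis 0.060 +- 0.097 F [-1.26 -2.04 -1.99] Tz 0.197
t 14.60 pos [ 0.515  -0.1676  0.0699] yaw -3.99 tilt 0.055 F [-1.52 -1.83 -1.67] T [-0.396  0.236  0.138] gap 0.0163 q6 -0.35
[np.float64(0.5151780998452261), np.float64(-0.16759891661211426), 0.07]
[[[-0.001, 0.0001, 0.0176], [-0.0, -0.002, -0.0001], 0.01], [[-0.001, 0.0001, 0.0351], [0.0001, -0.0042, -0.0001], 0.01]]
```

>>> {"api": "apply_moves", "payload": {"deltas": [[[0,0,0.0176],[0,-0.002,-0.0001],0.01],[[0,0,0.0351],[0.0001,-0.0042,-0.0001],0.01],[[0,0,0.0351],[0.0001,-0.0042,-0.0001],0.01]]}}

```text
t: 14.9
tcp_pos: [0.5108, -0.1671, 0.0701]
orientation: [-2.335, -2.101, 0.001]
ft_force: [-0.9, -2.2, -1.8]
finger_gap: 0.0163
```

```bash
python3 -c "
from h import *
s=M(4);print(arcpose(-6));arc([-7,-8])"
```

```text
M_axis 0.192 +- 0.039 F [-0.66 -2.13 -1.97] Tz 0.246
t 15.05 pos [ 0.5109 -0.1671  0.0701] yaw -6.00 tilt 0.047 F [-0.4  -1.99 -2.28] T [-0.379  0.183  0.251] gap 0.0166 q6 -0.32
[np.float64(0.510880281940118), np.float64(-0.16722290626751857), 0.07]
[[[-0.0008, -0.0, 0.0175], [-0.0001, -0.0022, 0.0001], 0.01], [[-0.0008, -0.0, 0.035], [-0.0, -0.0043, 0.0001], 0.01]]
```

>>> {"api": "apply_moves", "payload": {"deltas": [[[0,0,0.0175],[0,-0.0022,0],0.01],[[0,0,0.035],[0,-0.0043,0],0.01],[[0,0,0.035],[0,-0.0043,0],0.01]]}}

```text
t: 15.35
tcp_pos: [0.5066, -0.1666, 0.0701]
orientation: [-2.371, -2.06, 0.0]
ft_force: [-0.0, -1.4, -2.2]
finger_gap: 0.0162
```

```bash
python3 -c "
from h import *
s=M(4);print(arcpose(-8));arc([-9,-10])"
```

```text
M_axis 0.327 +- 0.092 F [ 0.16 -1.61 -2.3 ] Tz 0.279
t 15.50 pos [ 0.5067 -0.1666  0.0701] yaw -8.00 tilt 0.031 F [ 0.61 -1.5  -2.55] T [-0.354  0.07   0.265] gap 0.0164 q6 -0.28
[np.float64(0.506598204721336), np.float64(-0.1666971332964581), 0.07]
[[[-0.0005, -0.0001, 0.0175], [-0.0001, -0.0023, 0.0001], 0.01], [[-0.0005, -0.0001, 0.035], [-0.0001, -0.0044, 0.0001], 0.01]]
```

>>> {"api": "apply_moves", "payload": {"deltas": [[[0,0,0.0175],[0,-0.0023,0],0.01],[[0,0,0.035],[0,-0.0044,0],0.01],[[0,0,0.035],[0,-0.0044,0],0.01]]}}

```text
t: 15.8
tcp_pos: [0.5024, -0.1659, 0.0702]
orientation: [-2.407, -2.019, -0.001]
ft_force: [1.4, -1.8, -2.2]
finger_gap: 0.0165
```

```bash
python3 -c "
from h import *
s=M(5);print(arcpose(-10));arc([-11,-12])"
```

```text
M_axis 0.464 +- 0.069 F [ 0.85 -0.98 -2.35] Tz 0.340
t 16.00 pos [ 0.5025 -0.1659  0.0702] yaw -10.00 tilt 0.021 F [ 1.51 -0.91 -2.14] T [-0.277 -0.166  0.302] gap 0.0167 q6 -0.25
[np.float64(0.5023370852403675), np.float64(-0.16602223827230891), 0.07]
[[[-0.0002, -0.0003, 0.0175], [-0.0001, -0.0023, 0.0002], 0.01], [[-0.0002, -0.0003, 0.0349], [-0.0001, -0.0045, 0.0002], 0.01]]
```

>>> {"api": "apply_moves", "payload": {"deltas": [[[0,0,0.0175],[0,-0.0023,0],0.01],[[0,0,0.035],[0,-0.0045,0],0.01],[[0,0,0.035],[0,-0.0045,0],0.01]]}}

```text
t: 16.3
tcp_pos: [0.4982, -0.165, 0.0703]
orientation: [2.442, 1.976, 0.001]
ft_force: [1.4, 0.2, -2.9]
finger_gap: 0.0165
```

```bash
python3 -c "
from h import *
s=M(5);print(arcpose(-12));arc([-13,-14])"
```

```text
M_axis 0.623 +- 0.044 F [ 2.08 -0.58 -2.85] Tz 0.357
t 16.50 pos [ 0.4983 -0.1651  0.0703] yaw -12.00 tilt 0.035 F [ 2.22 -1.21 -2.92] T [-0.27  -0.303  0.308] gap 0.0161 q6 -0.22
[np.float64(0.49810211501492496), np.float64(-0.16519904345069836), 0.07]
[[[0.0004, -0.0005, 0.0174], [-0.0002, -0.0023, 0.0003], 0.01], [[0.0003, -0.0005, 0.0348], [-0.0001, -0.0045, 0.0003], 0.01]]
```

>>> {"api": "apply_moves", "payload": {"deltas": [[[0,0,0.0174],[-0.0001,-0.0023,0.0002],0.01],[[0,0,0.0348],[-0.0001,-0.0045,0.0002],0.01],[[0,0,0.0348],[-0.0001,-0.0045,0.0002],0.01]]}}

```text
t: 16.8
tcp_pos: [0.4939, -0.1641, 0.0702]
orientation: [2.476, 1.933, 0.002]
ft_force: [3.2, -0.3, -3.0]
finger_gap: 0.0165
```

```bash
python3 -c "
from h import *
s=M(5);print(arcpose(-14));arc([-15,-16])"
```

```text
M_axis 0.689 +- 0.043 F [ 2.89 -0.15 -2.67] Tz 0.339
t 17.00 pos [ 0.4941 -0.1641  0.0702] yaw -14.00 tilt 0.064 F [ 2.16 -1.74 -2.98] T [-0.087 -0.415  0.344] gap 0.0164 q6 -0.19
[np.float64(0.49389845370388114), np.float64(-0.16422855176771317), 0.07]
[[[0.0008, -0.0008, 0.0174], [-0.0001, -0.0023, 0.0002], 0.01], [[0.0008, -0.0008, 0.0349], [-0.0001, -0.0044, 0.0002], 0.01]]
```

>>> {"api": "apply_moves", "payload": {"deltas": [[[0,0,0.0174],[-0.0001,-0.0023,0.0002],0.01],[[0,0,0.0349],[-0.0001,-0.0044,0.0002],0.01],[[0,0,0.0349],[-0.0001,-0.0044,0.0002],0.01]]}}

```text
t: 17.3
tcp_pos: [0.4897, -0.163, 0.07]
orientation: [2.51, 1.89, 0.003]
ft_force: [2.8, -0.5, -2.2]
finger_gap: 0.016
```

```bash
python3 -c "
from h import *
s=M(5);print(arcpose(-16));arc([-17,-18])"
```

```text
M_axis 0.689 +- 0.068 F [ 3.04  0.36 -2.51] Tz 0.341
t 17.50 pos [ 0.4898 -0.163   0.07  ] yaw -16.00 tilt 0.081 F [ 3.63  0.06 -2.55] T [ 0.021 -0.526  0.359] gap 0.0161 q6 -0.15
[np.float64(0.48973122282101894), np.float64(-0.1631119456179762), 0.07]
[[[0.0008, -0.0011, 0.0175], [-0.0001, -0.0022, 0.0], 0.01], [[0.0008, -0.0011, 0.035], [-0.0, -0.0044, 0.0], 0.01]]
```

```bash
python3 -c "
from h import *
arc([-18,-21,-24,-27,-30,-33,-36,-36])"
```

```text
[[[0.0008, -0.0011, 0.035], [-0.0, -0.0044, 0.0], 0.01], [[0.0008, -0.0012, 0.0873], [0.0003, -0.0108, 0.0], 0.01], [[0.0008, -0.0012, 0.1397], [0.0011, -0.0173, 0.0], 0.01], [[0.0007, -0.0012, 0.192], [0.0021, -0.0236, 0.0], 0.01], [[0.0007, -0.0012, 0.2444], [0.0036, -0.03, 0.0], 0.01], [[0.0007, -0.0012, 0.2968], [0.0053, -0.0362, -0.0], 0.01], [[0.0006, -0.0013, 0.3491], [0.0073, -0.0423, -0.0], 0.01], [[0.0006, -0.0013, 0.3491], [0.0073, -0.0423, -0.0], 0.01]]
```

>>> {"api": "apply_moves", "payload": {"deltas": [[[0.0008,-0.0011,0.035],[0,-0.0044,0],0.01],[[0.0008,-0.0012,0.0873],[0.0003,-0.0108,0],0.01],[[0.0008,-0.0012,0.1397],[0.0011,-0.0173,0],0.01],[[0.0007,-0.0012,0.192],[0.0021,-0.0236,0],0.01],[[0.0007,-0.0012,0.2444],[0.0036,-0.03,0],0.01],[[0.0007,-0.0012,0.2968],[0.0053,-0.0362,0],0.01],[[0.0006,-0.0013,0.3491],[0.0073,-0.0423,0],0.01],[[0.0006,-0.0013,0.3491],[0.0073,-0.0423,0],0.01]]}}

```text
t: 18.3
tcp_pos: [0.4512, -0.1442, 0.0702]
orientation: [2.798, 1.426, 0.001]
ft_force: [4.4, 1.0, -2.5]
finger_gap: 0.0162
```

```bash
python3 -c "
from h import *
s=M(3);print(arcpose(-36));arc([-38,-41,-44,-47,-50,-53,-56,-56])
im=snapshot('top');crop(im,'top',215,185,70,70,8,'d1');im=snapshot('scene');crop(im,'scene',230,170,80,70,8,'d2')"
```

```text
M_axis 0.640 +- 0.056 F [ 3.78  0.99 -2.43] Tz 0.333
t 18.40 pos [ 0.4514 -0.1444  0.0701] yaw -35.93 tilt 0.028 F [ 2.92  0.73 -1.95] T [ 0.009 -0.457  0.323] gap 0.0162 q6 0.20
[np.float64(0.4511497428166504), np.float64(-0.14429450050474352), 0.07]
[[[0.0004, -0.0002, 0.0361], [0.0, -0.0046, 0.0001], 0.01], [[0.0004, -0.0002, 0.0884], [0.0004, -0.011, 0.0001], 0.01], [[0.0004, -0.0002, 0.1408], [0.0012, -0.0175, 0.0001], 0.01], [[0.0004, -0.0003, 0.1931], [0.0022, -0.0238, 0.0001], 0.01], [[0.0004, -0.0003, 0.2455], [0.0036, -0.0301, 0.0001], 0.01], [[0.0004, -0.0003, 0.2979], [0.0054, -0.0364, 0.0001], 0.01], [[0.0004, -0.0003, 0.3502], [0.0074, -0.0425, 0.0001], 0.01], [[0.0004, -0.0003, 0.3502], [0.0074, -0.0425, 0.0001], 0.01]]
```

View pics/d1.png

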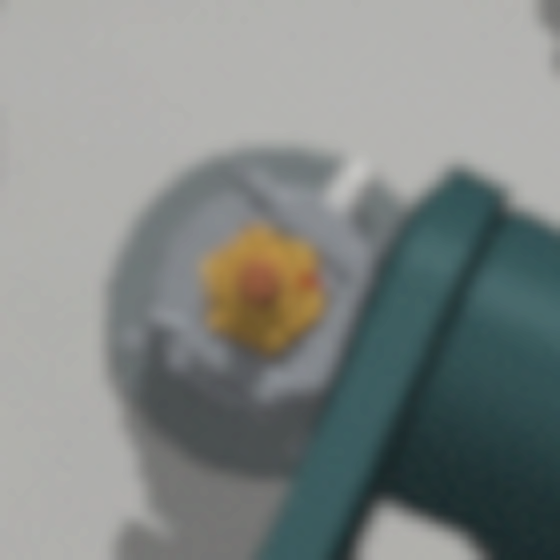

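View pics/d2.png

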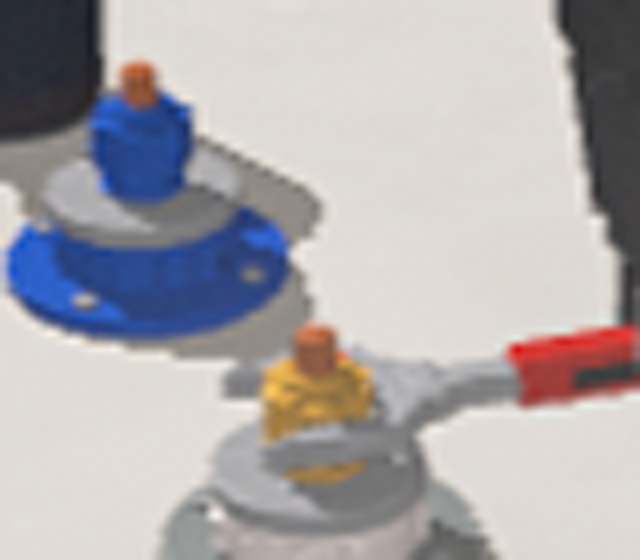

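>>> {"api": "apply_moves", "payload": {"deltas": [[[0.0004,0,0.0361],[0,-0.0046,0],0.01],[[0.0004,0,0.0884],[0.0004,-0.011,0],0.01],[[0.0004,0,0.1408],[0.0012,-0.0175,0],0.01],[[0.0004,0,0.1931],[0.0022,-0.0238,0],0.01],[[0.0004,0,0.2455],[0.0036,-0.0301,0],0.01],[[0.0004,0,0.2979],[0.0054,-0.0364,0],0.01],[[0.0004,0,0.3502],[0.0074,-0.0425,0],0.01],[[0.0004,0,0.3502],[0.0074,-0.0425,0],0.01]]}}

```text
t: 19.3
tcp_pos: [0.4216, -0.1136, 0.0702]
orientation: [3.004, 0.919, 0.001]
ft_force: [4.9, -1.0, -2.1]
finger_gap: 0.0161
```

```bash
python3 -c "
from h import *
s=M(3);print(arcpose(-56));arc([-58,-61,-64,-67,-69,-69])"
```

```text
M_axis 0.742 +- 0.068 F [ 4.61 -0.28 -2.39] Tz 0.393
t 19.40 pos [ 0.4217 -0.1137  0.0702] yaw -55.94 tilt 0.016 F [ 4.7  -0.34 -3.27] T [ 0.008 -0.598  0.39 ] gap 0.0161 q6 0.58
[np.float64(0.4213309560321969), np.float64(-0.11341624286898433), 0.07]
[[[0.0001, -0.0003, 0.036], [-0.0, -0.0047, 0.0002], 0.01], [[0.0001, -0.0003, 0.0884], [0.0004, -0.0112, 0.0002], 0.01], [[0.0001, -0.0003, 0.1407], [0.0011, -0.0176, 0.0002], 0.01], [[0.0001, -0.0003, 0.1931], [0.0022, -0.024, 0.0002], 0.01], [[0.0001, -0.0003, 0.228], [0.0031, -0.0282, 0.0002], 0.01], [[0.0001, -0.0003, 0.228], [0.0031, -0.0282, 0.0002], 0.01]]
```

>>> {"api": "apply_moves", "payload": {"deltas": [[[0,0,0.036],[0,-0.0047,0.0002],0.01],[[0,0,0.0884],[0.0004,-0.0112,0.0002],0.01],[[0,0,0.1407],[0.0011,-0.0176,0.0002],0.01],[[0,0,0.1931],[0.0022,-0.024,0.0002],0.01],[[0,0,0.228],[0.0031,-0.0282,0.0002],0.01],[[0,0,0.228],[0.0031,-0.0282,0.0002],0.01]]}}

```text
t: 20.0
tcp_pos: [0.4088, -0.089, 0.0702]
orientation: [3.088, 0.574, 0.001]
ft_force: [2.9, -0.5, -2.5]
finger_gap: 0.0165
```

```bash
python3 - <<'E'
from fit import *
s=M(3);print(arcpose(-69));arc([-71,-72.5,-72.5])
ims=[snapshot("top") for i in range(3)]
im=np.mean(ims,0).astype(np.uint8)
cv2.imwrite("pics/e_top.png",im[:,:,::-1]);crop(im,'top',232,204,34,34,16,'e1')
for r in nutfit({"top":im},{"top":(234,206,30,30)},[.5226,-.0441])[:4]: print(r[0],r[1][:2],np.degrees(r[1][2]))
E
```

```text
M_axis 0.674 +- 0.059 F [ 4.18 -0.64 -2.44] Tz 0.414
t 20.10 pos [ 0.4088 -0.089   0.0701] yaw -68.92 tilt 0.044 F [ 4.93 -0.08 -1.79] T [-0.101 -0.594  0.42 ] gap 0.0163 q6 0.85
[np.float64(0.4084094592849459), np.float64(-0.08859427856379912), 0.07]
[[[0.0006, -0.0005, 0.0363], [-0.0001, -0.0048, 0.0001], 0.01], [[0.0006, -0.0005, 0.0625], [0.0001, -0.0081, 0.0001], 0.01], [[0.0006, -0.0005, 0.0625], [0.0001, -0.0081, 0.0001], 0.01]]
3.457309061487191 [ 0.52290904 -0.04406502] 0.008307164216979926
3.8666763612398194 [ 0.52274108 -0.04412458] 6.039184871720681
4.63011494075006 [ 0.52282418 -0.04403171] 11.95532843612022
4.911689209828859 [ 0.52315542 -0.04419623] -5.962487742734052
```

View pics/e1.png

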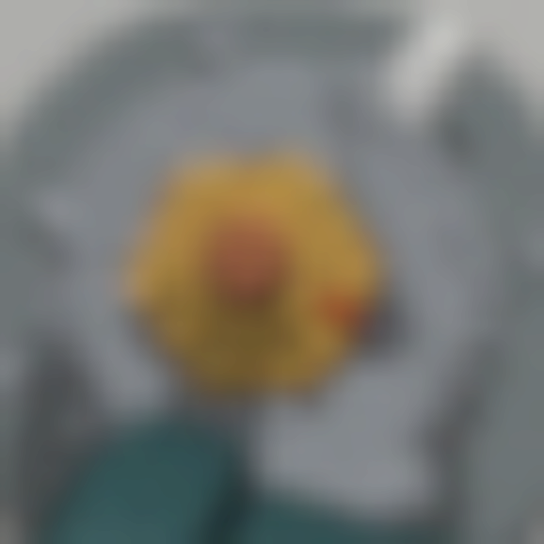

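```bash
cat > scan.py <<'E'
from fit import *
import fit; fit.S=12
def scan(im,box=(234,206,30,30),angs=np.arange(-30,30,1.5)):
    u,v,w,h=box; f=im[v:v+h,u:u+w].astype(float)
    Mk=np.clip((f[...,0]-f[...,2])/(f[...,0]+1)/0.55,0,1); Mk[Mk<.15]=0
    yy,xx=np.mgrid[:h,:w]; Mk[np.hypot(xx-13.5,yy-14)>10.5]=0
    out=[]
    p=np.array([.5226,-.0440])
    for a in np.radians(angs):
        def c(q):
            x,y=q/1000; g=[np.r_[hexp(x,y,a,.05),hexp(x,y,a,.07)],np.r_[circ(x,y,.07,.0075),circ(x,y,.09,.0075)]]
            return ((sil(g,"top",box)-Mk)**2).sum()
        r=minimize(c,p*1000,method="Nelder-Mead",options=dict(initial_simplex=p*1000+np.array([[0,0],[1,0],[0,1.]]),xatol=.05,fatol=1e-3)); out.append(r.fun)
    out=np.array(out); i=out.argmin(); k=np.arange(i-4,i+5)%len(angs); A=angs[i]+(np.arange(-4,5))*(angs[1]-angs[0])
    P=np.polyfit(A,out[k],2); return angs[i],-P[1]/2/P[0],out.min(),out.max()
E
python3 - <<'E'
from scan import *
for n in("top0","b2full","e_top"):
    print(n,scan(cv2.imread(f"pics/{n}.png")[:,:,::-1]))
E
```

```text
top0 (np.float64(-19.5), np.float64(-20.121006109034518), np.float64(3.0548535037462727), np.float64(10.352811426628062))
b2full (np.float64(7.5), np.float64(4.786087741307122), np.float64(3.7379433168144613), np.float64(9.582416528423424))
e_top (np.float64(1.5), np.float64(2.2461431164826395), np.float64(3.445539534565145), np.float64(8.625822490405062))
```

>>> {"api": "apply_moves", "payload": {"deltas": [[[0,0,0.028],[0,-0.0038,0.0001],0.01],[[0,0,0.0545],[0.0001,-0.007,0.0001],0.01],[[0,0,0.0545],[0.0001,-0.007,0.0001],0.01]]}}

```text
t: 20.55
tcp_pos: [0.4065, -0.0826, 0.0701]
orientation: [3.102, 0.489, 0.001]
ft_force: [4.4, -0.6, -1.9]
finger_gap: 0.0164
```

```bash
python3 - <<'E'
from scan import *
s=M(3);arc([-70,-68,-66,-64.5,-63,-61.5])
ims=[snapshot("top") for i in range(3)]
im=np.mean(ims,0).astype(np.uint8);cv2.imwrite("pics/f_top.png",im[:,:,::-1]);print(scan(im))
E
```

```text
M_axis 0.651 +- 0.021 F [ 4.51 -0.35 -2.08] Tz 0.438
t 20.65 pos [ 0.4065 -0.0826  0.07  ] yaw -72.06 tilt 0.052 F [ 4.81 -0.09 -2.28] T [-0.154 -0.624  0.43 ] gap 0.0166 q6 0.92
[[[0.0007, -0.0006, -0.0359], [-0.0001, 0.0041, 0.0], 0.01], [[0.0007, -0.0006, -0.0708], [0.0002, 0.0084, 0.0], 0.01], [[0.0007, -0.0006, -0.1057], [0.0005, 0.0127, 0.0], 0.01], [[0.0007, -0.0006, -0.1319], [0.0009, 0.0159, 0.0], 0.01], [[0.0007, -0.0006, -0.1581], [0.0014, 0.0191, 0.0], 0.01], [[0.0007, -0.0006, -0.1843], [0.0019, 0.0223, 0.0], 0.01]]
(np.float64(-1.5), np.float64(-0.5631088258724808), np.float64(2.984279559661694), np.float64(8.762249340422052))
```

```bash
python3 - <<'E'
from h import *
arc([-69,-66,-63,-60,-57,-56,-56])
E
```

```text
[[[0.0005, -0.0007, -0.0539], [0.0, 0.0063, 0.0], 0.01], [[0.0006, -0.0007, -0.1062], [0.0005, 0.0128, 0.0], 0.01], [[0.0006, -0.0007, -0.1586], [0.0014, 0.0192, 0.0], 0.01], [[0.0006, -0.0007, -0.211], [0.0026, 0.0255, 0.0], 0.01], [[0.0006, -0.0007, -0.2633], [0.0041, 0.0318, 0.0], 0.01], [[0.0006, -0.0007, -0.2808], [0.0047, 0.0339, 0.0], 0.01], [[0.0006, -0.0007, -0.2808], [0.0047, 0.0339, 0.0], 0.01]]
```

>>> {"api": "apply_moves", "payload": {"deltas": [[[0.0005,-0.0007,-0.0539],[0,0.0063,0],0.01],[[0.0006,-0.0007,-0.1062],[0.0005,0.0128,0],0.01],[[0.0006,-0.0007,-0.1586],[0.0014,0.0192,0],0.01],[[0.0006,-0.0007,-0.211],[0.0026,0.0255,0],0.01],[[0.0006,-0.0007,-0.2633],[0.0041,0.0318,0],0.01],[[0.0006,-0.0007,-0.2808],[0.0047,0.0339,0],0.01],[[0.0006,-0.0007,-0.2808],[0.0047,0.0339,0],0.01]]}}

```text
t: 21.5
tcp_pos: [0.4202, -0.1132, 0.0693]
orientation: [-3.003, -0.916, 0.004]
ft_force: [-0.2, -0.1, -0.9]
finger_gap: 0.0164
```

```bash
python3 - <<'E'
from scan import *
s=M(3);print(arcpose(-56))
ims=[snapshot("top") for i in range(3)]
im=np.mean(ims,0).astype(np.uint8);cv2.imwrite("pics/g_top.png",im[:,:,::-1]);print(scan(im))
crop(im,'top',215,185,80,80,8,'g1')
E
```

```text
M_axis -0.006 +- 0.021 F [-0.16 -0.13 -1.56] Tz -0.008
t 21.60 pos [ 0.4205 -0.113   0.0695] yaw -56.06 tilt 0.136 F [-0.23 -0.45 -2.01] T [-0.039  0.071 -0.035] gap 0.0161 q6 0.59
[np.float64(0.4213309560321969), np.float64(-0.11341624286898433), 0.07]
(np.float64(3.0), np.float64(4.25580979192034), np.float64(14.487219130953264), np.float64(20.79476718811683))
```

View pics/g1.png

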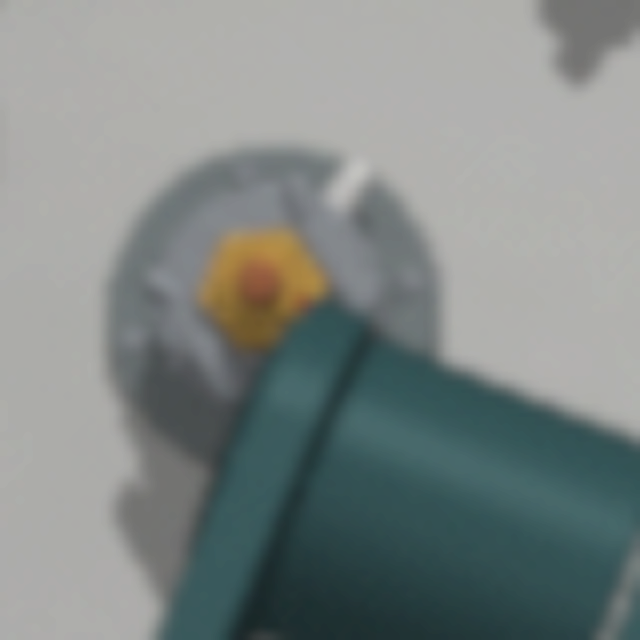

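>>> {"api": "apply_moves", "payload": {"deltas": [[[0,0,0],[-0.01,0,-0.0005],0.01],[[0,0,0],[-0.02,0,-0.0005],0.01],[[0,0,0],[-0.03,0,-0.0005],0.01],[[0,0,0],[-0.04,0,-0.0005],0.01],[[0,0,0],[-0.055,0,-0.0005],0.01],[[0,0,0],[-0.065,0,-0.0005],0.01],[[0,0,0],[-0.065,0,-0.0005],0.01]]}}

```text
t: 22.45
tcp_pos: [0.3659, -0.1501, 0.0704]
orientation: [-3.005, -0.915, 0.001]
ft_force: [0.4, 0.9, -1.7]
finger_gap: 0.0162
```

```bash
python3 - <<'E'
from scan import *
s=M(2)
im=snapshot("top");cv2.imwrite("pics/g_top2.png",im[:,:,::-1]);print(scan(im))
crop(im,'top',215,185,80,80,8,'g2')
E
```

```text
M_axis -0.015 +- 0.091 F [ 0.32  0.34 -2.46] Tz 0.005
t 22.50 pos [ 0.3666 -0.1498  0.0705] yaw -56.11 tilt 0.029 F [ 0.25 -0.27 -3.22] T [-0.072  0.079  0.007] gap 0.0163 q6 0.45
(np.float64(6.0), np.float64(5.536034790872857), np.float64(3.4070444691902466), np.float64(10.214300575315493))
```

View pics/g_top2.png

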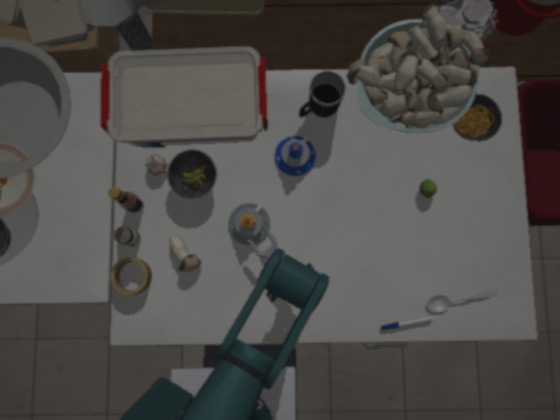

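```bash
python3 - <<'E'
from h import *
print(delta([.3666,-.1498,.14],-56)); print(delta([.4675,-.3352,.14],-82.9))
E
```

```text
(array([-0.0004, -0.0002, -0.0012]), array([-0.0005, -0.0001, -0.0695]))
(array([-4.000e-04, -1.000e-04,  4.683e-01]), array([-0.0203,  0.21  , -0.0695]))
```

>>> {"api": "apply_moves", "payload": {"deltas": [[[0,0,0],[0,0,-0.03],0.01],[[0,0,0],[0,0,-0.07],0.01],[[0,0,0],[0,0,-0.07],0.01],[[0,0,0.1],[-0.005,0.04,-0.07],0.01],[[0,0,0.2],[-0.01,0.08,-0.07],0.01],[[0,0,0.3],[-0.015,0.13,-0.07],0.01],[[0,0,0.4],[-0.02,0.17,-0.07],0.01],[[0,0,0.4683],[-0.0203,0.21,-0.0695],0.01],[[0,0,0.4683],[-0.0203,0.21,-0.0695],0.01],[[0,0,0.4683],[-0.0203,0.21,-0.0695],0.01]]}}

```text
t: 23.55
tcp_pos: [0.4675, -0.3351, 0.1381]
orientation: [-3.132, -0.195, 0.003]
ft_force: [-0.5, -0.6, -2.3]
finger_gap: 0.0163
```

```bash
python3 - <<'E'
from h import *
st();print(delta([.4675,-.3352,.03],-82.9))
E
```

```text
t 23.55 pos [ 0.4675 -0.3351  0.1381] yaw -82.89 tilt 0.222 F [-0.54 -0.62 -2.34] T [-0.028  0.104  0.019] gap 0.0163 q6 0.73
(array([-0.0034,  0.0019,  0.0002]), array([0.0002, 0.0005, 0.1081]))
```

>>> {"api": "apply_moves", "payload": {"deltas": [[[-0.003,0.002,0],[0,0,0.04],0.01],[[-0.003,0.002,0],[0,0,0.08],0.01],[[-0.003,0.002,0],[0,0,0.1],0.01],[[-0.003,0.002,0],[0,0,0.108],0.01],[[-0.003,0.002,0],[0,0,0.108],0.01],[[-0.003,0.002,0],[0,0,0.108],0.01]]}}

```text
t: 24.15
tcp_pos: [0.4682, -0.335, 0.0319]
orientation: [3.134, 0.196, 0.004]
ft_force: [0.5, 0.3, -2.0]
finger_gap: 0.0164
```

```bash
python3 - <<'E'
from h import *
st();print(delta([.4675,-.3352,.0195],-82.9))
E
```

```text
t 24.15 pos [ 0.4682 -0.335   0.0319] yaw -82.85 tilt 0.167 F [ 0.49  0.26 -2.03] T [ 0.019  0.016 -0.017] gap 0.0164 q6 0.73
(array([ 0.0019, -0.0022,  0.0009]), array([-0.0007,  0.0001,  0.0124]))
```

>>> {"api": "apply_moves", "payload": {"deltas": [[[0.002,-0.002,0],[0,0,0.004],0.01],[[0.002,-0.002,0],[0,0,0.008],0.01],[[0.002,-0.002,0],[0,0,0.0115],0.01],[[0.002,-0.002,0],[0,0,0.0125],0.01],[[0.002,-0.002,0],[0,0,0.0125],0.01]]}}

```text
t: 24.65
tcp_pos: [0.4683, -0.3351, 0.0198]
orientation: [3.135, 0.196, 0.001]
ft_force: [-1.1, 0.7, 1.2]
finger_gap: 0.0162
```

```bash
python3 s.py
```

```text
t 24.65 pos [ 0.4683 -0.3351  0.0198] yaw -82.85 tilt 0.028 F [-1.14  0.72  1.24] T [0.112 0.163 0.023] gap 0.0162 q6 0.73
```

Spanner rests on the table (Fz rose from −2 to +1). Release gently, and rise.

>>> {"api": "apply_moves", "payload": {"deltas": [[[0,0,0],[0,0,0],0.022],[[0,0,0],[0,0,0],0.03],[[0,0,0],[0,0,0],0.036],[[0,0,0],[0,0,0],0.036],[[0,0,0],[0,0,-0.03],0.036],[[0,0,0],[0,0,-0.07],0.036],[[0,0,0],[0,0,-0.11],0.036],[[0,0,0],[0,0,-0.15],0.036],[[0,0,0],[-0.05,0.03,-0.18],0.036],[[0,0,0],[-0.1,0.06,-0.2],0.036]]}}

```text
t: 25.65
tcp_pos: [0.397, -0.3918, 0.2132]
orientation: [3.131, 0.201, 0.005]
ft_force: [0.5, -1.1, 0.9]
finger_gap: 0.0356
```

>>> {"api": "apply_moves", "payload": {"deltas": [[[0,0,0],[-0.05,0.04,-0.02],0.036],[[0,0,0],[-0.08,0.08,-0.04],0.036],[[0,0,0],[-0.1,0.1,-0.04],0.036],[[0,0,0],[-0.1,0.1,-0.04],0.036],[[0,0,0],[-0.1,0.1,-0.04],0.036]]}}

```text
t: 26.15
tcp_pos: [0.3097, -0.5045, 0.2531]
orientation: [3.132, 0.198, 0.005]
ft_force: [0.3, -0.6, -0.0]
finger_gap: 0.0358
```

```bash
python3 - <<'E'
from scan import *
st()
ims=[snapshot("top") for i in range(4)]
im=np.mean(ims,0).astype(np.uint8);cv2.imwrite("pics/z_top.png",im[:,:,::-1]);print(scan(im))
s=snapshot("scene");cv2.imwrite("pics/z_scene.png",s[:,:,::-1]);st()
E
```

```text
t 26.15 pos [ 0.3097 -0.5045  0.2531] yaw -82.78 tilt 0.268 F [ 0.27 -0.57 -0.02] T [-0.012 -0.02   0.044] gap 0.0358 q6 0.33
(np.float64(6.0), np.float64(5.631958447121636), np.float64(3.3014719580474985), np.float64(10.261256338347359))
t 26.40 pos [ 0.3115 -0.5025  0.253 ] yaw -82.52 tilt 0.241 F [ 0.23 -0.66  0.57] T [ 0.039  0.031 -0.067] gap 0.0359 q6 0.33
```

View pics/z_top.png

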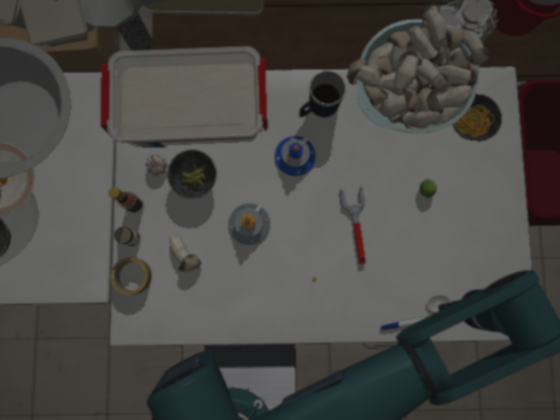

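View pics/z_scene.png

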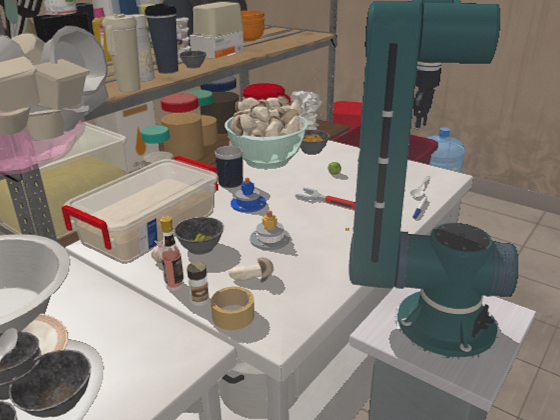

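```bash
python3 -c "
from bench import manip
print(manip.finish_job())"
```

```text
the job is handed in; nothing more can be done
None
```

The nut is finger-tight plus about one flat by spanner. The spanner lies flat where it started, clear of the filter, and the job is handed in at about 26 s of the 72 s allowed.

- **Finger-tight:** I ran the nut down with the fingers about 37° clockwise. I stopped at about 0.37 N m measured; a possible sensor offset would make it up to about 0.43. Both are inside the 0.28–0.6 N m window. After letting go, the nut sat at about 4.8° in the camera, against 4.6° worked out from the torque.
- **Spanner turn:** The nut yielded at a steady 0.65–0.74 N m, and I turned it about 59° past that point. After release, the camera put the nut at about 5.6° (flats repeat every 60°), again about 59°, good to roughly ±1.5°. A camera fit while still loaded implied about 60.4°, which is within that error.
- **Disagreement when fitting the spanner:** The jaw met the nut about 4 mm earlier than I had calculated. The pictures showed it seated, so I set the turning radius from that contact.
- **Final check:** The last pictures show the kitchen things where they were and the gripper touching nothing. The highest force I read was about 8 N.

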